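# Feed the sample carriers into the shielded counter

## Robot

A 6-joint arm with a two-finger parallel gripper is mounted at the origin on the work surface; the furniture and walls round the work are solid. World frame = base frame: x ahead of the robot, y to its left, z up, the work surface at z = 0. Lengths are in mm, angles in rad, forces in N, time in s.
With the tool pointing down it reaches from about 350 to 725 mm from the base axis. Payload 4.3 kg.
Tool frame: the origin (TCP) lies at the very end of the fingers, on their centre line; the grasp point (between the pads) lies 19 mm behind it; z points along the fingers, x is the direction in which the jaws open and shut, and the axes are right-handed (so a half turn about z gives the same grasp; the last joint's range is limited). The gripper opens to 85 mm and grips with 20 to 120 N. Pads are 22 mm wide; open, the fingers measure 114 mm over their backs; the gripper's body (76 mm by 85 mm) begins 54 mm behind the grasp point. The pads swing forward as they close: fully open they stand 13 mm farther back than shut.
Start: joints at [1.224, 0.377, 0.081, 1.274, 0, 1.46], TCP at [134.896, 558.99, 231.329] pointing down, gripper open.
Joint ranges: [-2.72, 2.72], [-0.84, 1.66], [-1.02, 1.22], [-1.77, 2.12], [-1.37, 1.28], [-3.14, 3.14]. Speed limits (rad/s): [2.57, 2.57, 3.14, 3.14, 3.14, 3.14].

## Interface

Orientations are given as [roll, pitch, yaw] about the fixed x, y, z axes, in that order (R = Rz(yaw) Ry(pitch) Rx(roll)).
In Python, from station import env, cams gives the robot as it stands.
- The arm moves only by the tool move_arm, never from a script. Its argument "plan" is a list that holds one entry, the list of rows, each a list of 7 numbers: the shift along the tool's x, y, z in mm, then the turn, a rotation vector about the tool's x, y, z in rad, then the finger opening in mm, from 0 to 85.4. A call has 1 to 12 rows; each row is the pose to reach, as a shift and turn from the pose commanded when the call began, along the tool's axes at that moment; what a row does not reach only later rows make up. A row lasts 1/8 s, in which the tool goes at most 62.5 mm and 10.7 degrees, less where a joint would pass 70% of its speed; a pose out of reach is approached as far as the arm can. A call with a gripper value outside its range is refused whole. The fingers move at their own pace and stop on an object; the grip force is fixed at half the most. Time passes only in rows, so rows that repeat a pose let the fingers close. It gives the time, the measured TCP pose, the force and the opening at its end, in the units of the state.
- env.observe(): the state, without advancing time (a new reading comes with each control period).
- cams.grab_frame(name): name is "scene" or "top" or "wrist"; returns a dict with "color" (384x512x3 uint8, red, green, blue), "depth" (384x512 float32, mm along the optical axis (not along the pixel's ray), 0 where there is no reading), "fx", "fy", "cx", "cy" (pixels), "T" (4x4, takes a point from camera to world coordinates). Camera axes: x right, y down, z forward; pixel columns grow to the right and rows downward; lengths in mm; the calibration is good to about 2 mm. A picture is of the moment at which its call begins.
- env.finish_job(): hands the job in, once; it reports no verdict.
The state is a dict: "clock": time; "qpos": joint angles; "qd": joint speeds; "effort": joint torques, N m; "ee_pos": TCP position; "orientation": TCP orientation; "contact_force": force on the tool from outside, world axes, zero at the start; "ft_torque": the same for the moment, N m; "grip_width": finger opening in mm.
Only numpy, scipy, OpenCV 4.12 (cv2) and the standard library are available. Lean on these libraries where they do the work, as an engineer would, in place of code of your own. Each camera call takes 0.05 s, during which the arm holds its last target. There are 200 camera calls.

## Task

First clear the roll of film off the counter's feed deck and leave it on the bench clear of the feeder. One or two of the three lidded boxes hold an aluminium sample carrier: find them, never having more than one box open at a time, and feed every carrier with the push stick through the narrow guide channel until it is wholly inside the shielded chamber behind it. Finish with all the lids shut, the push stick back on the bench off the feeder, and the other things on the bench left where they were.

Things in the scene. Friction and masses are not known exactly. Their poses are not given: they have to be found in the camera images.
- mouth (a point): Feeder (fixed), on a grey base plate 84 mm wide, 16 mm thick. Point on the plate's top (z 16 mm), on the centre line, where the roof begins. Feed goes to this frame's -y; x across. y +36 to 0: lead-in walls 20 mm high, open above, narrowing from 54 to 28 mm. y 0 to -65 mm: guide channel, inside 28 mm wide, 32 mm high, roof top 36 mm above the plate; the plate ends at y +115 and -230 mm.
- carrier0_center (a point): A sample carrier, if present in box0: an aluminium block 24 mm (x) by 60 mm (y) by 26 mm high with a round paper disc on top, 0.1 kg. This point is its centre. It fits the channel only with its 60 mm side along the feed.
- carrier1_center (a point): A like carrier, if present in box1.
- carrier2_center (a point): A like carrier, if present in box2.
- box0_floor (a point): Centre of the inner floor (z 4 mm) of box0, a grey plastic box fixed to the bench, 88 mm (x) by 96 mm (y) outside, walls and floor 4 mm thick, 44 mm high; the three boxes stand in a row along y in any order, a few mm apart. +x points to the hinge side, away from the robot. A carrier in a box lies near the middle, its 60 mm side about along x.
- box1_floor (a point): The same point of box1, a like box.
- box2_floor (a point): The same point of box2, a like box.
- lid0_hinge (a point): Point on the hinge axis of box0's lid, 45 mm above the bench at the box's +x side; the axis is the box's y. The lid closed is a 6 mm plate level on the box.
- lid1_hinge (a point): The same for box1.
- lid2_hinge (a point): The same for box2.
- lid0_tab (a point): Centre of the steel tab at the front of box0's lid: a round bar 18 mm long along y and 14 mm in diameter, 106 mm from the hinge axis and 16 mm off the box front, 48 mm above the bench when shut. It can be pinched at its two ends (18 mm, along y) from above and turns between the fingers as the lid swings.
- lid1_tab (a point): The same for box1's lid.
- lid2_tab (a point): The same for box2's lid.
- lid0 (a joint): Angle of box0's lid: 0 shut, 1.57 upright, stop at 1.9 rad. The hinge is stiff (about 1 to 2 N at the tab), so the lid stays where it is left.
- lid1 (a joint): The same for box1's lid.
- lid2 (a joint): The same for box2's lid.
- stick_grip (a point): Push stick, white plastic, 0.08 kg: bar 18 mm wide (x), 14 mm thick; upright handle 14 mm (x) by 30 mm (y) rising to 74 mm above the underside; heel plate 56 mm wide (x), 10 mm thick from 2 mm before to 32 mm behind the handle's axis, which stays outside the channel. Point on the handle's axis, 48 mm above the underside. The bar reaches 130 mm to -y (flat pushing tip).
- roll_center (a point): Centre of the roll of sealing film: an upright cylinder 58 mm in diameter and 50 mm high, at the start standing on the feed deck.
- bottle_amber: Bystander: small amber bottle with black cap, 56 mm in diameter, 102 mm high, left of the boxes; origin at its base.
- bottle_clear_b: Bystander: clear bottle with orange cap, 70 mm in diameter, 140 mm high, left of the boxes; origin at its base.
- petri_0: Bystander: shut petri dish, 60 mm in diameter, 16 mm high, behind the boxes; origin at its base.
- deck (a point): Middle of the feeder's open feed deck, 75 mm before the mouth on the plate's top, same axes as the mouth. The bare flat deck, with no side walls, runs from 36 to 115 mm before the mouth.
- chamber (a point): Start of the feeder's shielded chamber, on the centre line of the channel's floor, 65 mm past the mouth, same axes. The chamber runs 155 mm on to -y, inside 28 mm wide and 32 mm high as the guide, with thick grey walls 40 mm high, a clear roof and a closed end. Two carriers fit in it one behind the other.

How it is judged:
By the outcome, as a careful person would: the job done as asked, in the order asked, and still so for the second after the job is handed in, with the robot touching nothing.
Of carrier0, carrier1, carrier2 only 1 to 2 are there at a start; the rules pass over those that are not, and their reading is None.
At some moment in a run one of stick, roll may be knocked a few centimetres aside while the robot is not near it.
Once in a run the grip may slacken for a moment while it holds something.
It also fails if it takes over 210 s, if anything falls off the work surface, if the arm or the gripper's body presses on something with over 40 N, if the wrist force passes 120 N, or if a joint passes its speed limit or range.

## Working session

There is one attempt and no reset: what is moved stays moved. The work goes in short steps, Python scripts to look and compute and a tool call to move; the robot and the scene stay as the last step left them, time stands still between calls to the robot, and variables do not carry over. Pictures are saved under pics/ and viewed, about 12 in all and at most 16, crops included, and the job is handed in when it is done.

Besides the shell and the picture viewer there is one more tool, called after ">>>" by a JSON object that holds its "api" and its "payload", one argument or row to a line. move_arm: Moves the arm, as the interface text tells. Its arguments: {"type":"object","properties":{"plan":{"type":"array","items":{"type":"array","items":{"type":"array","items":{"type":"number"}}}}},"required":["plan"]}

```bash
ls; mkdir -p pics
cat > h.py <<'E'
import numpy as np, cv2
from scipy.spatial.transform import Rotation as R
from station import env, cams
def grab(n,save=None):
    f=cams.grab_frame(n)
    if save: cv2.imwrite('pics/'+save,f['color'][:,:,::-1])
    return f
def cloud(f):
    d=f['depth'];v,u=np.mgrid[:d.shape[0],:d.shape[1]]
    P=np.stack([(u-f['cx'])/f['fx']*d,(v-f['cy'])/f['fy']*d,d],-1)
    W=P@f['T'][:3,:3].T+f['T'][:3,3]; W[d==0]=np.nan
    return W
def ray(f,u,v,z):
    r=f['T'][:3,:3]@np.array([(u-f['cx'])/f['fx'],(v-f['cy'])/f['fy'],1]);o=f['T'][:3,3]
    return o+r*(z-o[2])/r[2]
def state():
    s=env.observe(); return s
def togo(p,rpy=None):
    "shift in tool axes to world TCP p, rotvec to rpy"
    s=env.observe(); A=R.from_euler('xyz',s['orientation'])
    out=A.inv().apply(np.array(p)-s['ee_pos'])
    rv=np.zeros(3) if rpy is None else (A.inv()*R.from_euler('xyz',rpy)).as_rotvec()
    return np.round(out,1),np.round(rv,3)
E
python3 - <<'E'
from h import *
print(state())
for n in('top','scene'):
    f=grab(n,n+'0.png');print(n,f['fx'],f['cx'],f['cy'],f['T'].round(3).tolist())
a=cv2.imread('pics/top0.png');b=cv2.imread('pics/scene0.png')
cv2.imwrite('pics/both0.png',cv2.resize(np.vstack([a,b]),None,fx=.78,fy=.78))
E
```

```text
pics
{'clock': 0.0, 'qpos': array([1.22370480e+00, 3.78085653e-01, 7.96544405e-02, 1.27443068e+00,
       7.03881919e-06, 1.46049632e+00]), 'qd': array([-1.28688821e-04, -5.51325885e-04, -2.42565050e-05,  4.09416322e-05,
       -4.94508565e-04,  2.21114804e-04]), 'effort': array([-6.55135445e-04, -4.63599586e+01,  2.69880152e+01,  2.07095803e-02,
       -2.05538058e-04, -1.99222868e-06]), 'ee_pos': array([134.65350544, 558.33553512, 230.35905928]), 'orientation': array([-3.14135829e+00,  2.05224221e-03,  1.33400504e+00]), 'contact_force': array([-0.01147095,  1.25115728, -0.03190436]), 'ft_torque': array([0.00559684, 0.03136717, 0.00315303]), 'grip_width': 85.05987654715076}
top 441.29730061877405 262.6696888365687 192.26416791778618 [[0.024, -0.993, 0.116, 303.254], [-1.0, -0.026, -0.016, 156.852], [0.019, -0.115, -0.993, 1463.137], [0.0, 0.0, 0.0, 1.0]]
scene 406.438836174412 261.3969140809964 192.4217786421842 [[0.795, -0.46, 0.396, -24.969], [-0.607, -0.585, 0.538, -496.487], [-0.016, -0.668, -0.744, 951.284], [0.0, 0.0, 0.0, 1.0]]
```

View pics/top0.png

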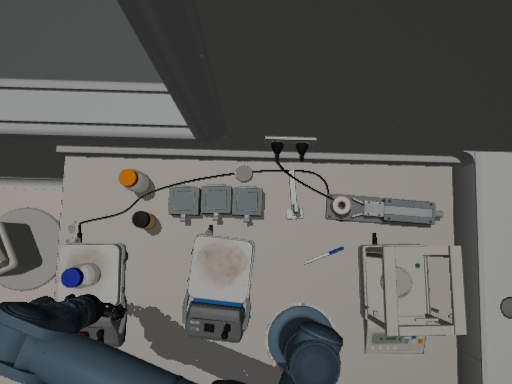

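View pics/scene0.png

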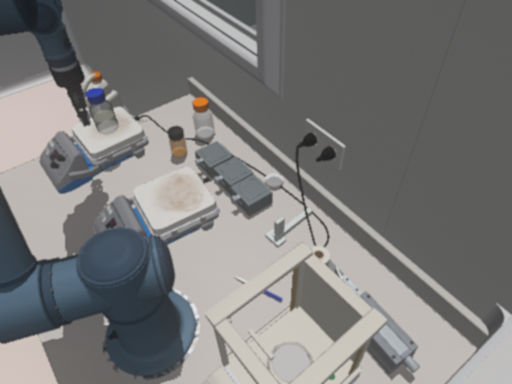

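The top view shows the boxes in a row at about (184/216/248, 201) with tabs on the lower (robot) side. The stick is at (294, 195) with its handle end at the bottom, and the roll is at (342, 206) on the deck, with the feeder running right. The scene view agrees. A hotplate stands in front of the boxes and a framed balance lies near the feeder.

```bash
cat >> h.py <<'E'
def blob(f,W,sel,roi):
    u0,v0,u1,v1=roi; m=np.zeros(sel.shape,np.uint8); m[v0:v1,u0:u1]=sel[v0:v1,u0:u1]
    n,l,st,c=cv2.connectedComponentsWithStats(m)
    if n<2: return None
    k=1+st[1:,4].argmax(); mm=(l==k); p=W[mm]; p=p[~np.isnan(p[:,0])]
    r=cv2.minAreaRect(p[:,:2].astype(np.float32))
    return dict(n=len(p),med=np.median(p,0).round(1),min=p.min(0).round(1),max=p.max(0).round(1),rect=np.round(np.hstack([r[0],r[1],r[2]]),1),px=c[k].round(1))
E
python3 - <<'E'
from h import *
f=grab('top');W=cloud(f);Z=W[:,:,2]
for n,roi,lo,hi in [('boxes',(165,180,266,218),40,60),('tabs',(165,214,266,225),35,60),('roll',(325,190,360,222),55,80),('roof',(360,195,440,230),46,60),('plate',(325,190,445,230),10,24),
 ('stickhandle',(280,165,310,225),60,85),('stickbar',(280,165,310,225),7,30),('hotplate',(185,230,260,345),30,250),('frame',(355,240,470,360),60,500),('petri',(230,160,258,184),8,25),('amber',(130,208,160,232),60,120),('clear',(115,165,155,200),90,160),('pen',(300,240,350,270),4,25)]:
    print(n,blob(f,W,(Z>lo)&(Z<hi),roi))
a=f['color'][150:240,160:450,::-1]; cv2.imwrite('pics/c1.png',cv2.resize(a,None,fx=2.75,fy=2.75,interpolation=2))
E
```

```text
boxes {'n': 865, 'med': array([440.3, 284.8,  50.4]), 'min': array([384. , 236.8,  40.8]), 'max': array([489. , 333.5,  59.5]), 'rect': array([436.3, 284.9, 104.6,  94.3,   1.8]), 'px': array([215.5, 199.6])}
tabs {'n': 85, 'med': array([393.6, 182.5,  49.6]), 'min': array([370.7, 137.5,  37.3]), 'max': array([397.9, 230.5,  59.4]), 'rect': array([383.7, 183.7,  25.9,  93. ,   1.6]), 'px': array([247.4, 216.2])}
roll {'n': 228, 'med': array([ 431.4, -116.9,   64.6]), 'min': array([ 403. , -145.1,   55.2]), 'max': array([460.5, -87.8,  71.5]), 'rect': array([ 431.5, -117.4,   56.9,   56.3,   61.1]), 'px': array([341. , 205.2])}
roof {'n': 1375, 'med': array([ 419.5, -316.7,   53.3]), 'min': array([ 379. , -438.9,   46.1]), 'max': array([ 456.3, -191.6,   59.9]), 'rect': array([ 419.6, -315.3,  247.1,   70.5,   86.7]), 'px': array([401.8, 210.7])}
plate {'n': 778, 'med': array([ 414.9, -172.5,   15.2]), 'min': array([ 377.8, -324.3,   10. ]), 'max': array([475.3, -75.8,  23.9]), 'rect': array([ 426. , -200.5,  253.3,   85.3,   86.4]), 'px': array([354.7, 209.7])}
stickhandle {'n': 41, 
[... 977 characters left out ...]
array([537.8, 200.4,  58.2,  57.4,  50.6]), 'px': array([242.7, 172.1])}
amber {'n': 281, 'med': array([369.1, 505.5,  99.2]), 'min': array([343.1, 483.5,  60.3]), 'max': array([394.2, 535.1, 107.5]), 'rect': array([368.8, 509.3,  51.5,  50.9,   3.2]), 'px': array([141.4, 219.4])}
clear {'n': 368, 'med': array([490.2, 537.5, 136.4]), 'min': array([462.5, 511.5,  90. ]), 'max': array([522.2, 571.4, 146. ]), 'rect': array([491.4, 540.9,  58. ,  59.1,  14.8]), 'px': array([130.1, 178.5])}
pen {'n': 111, 'med': array([274.4, -78.7,   8.6]), 'min': array([ 243.6, -135.1,    4. ]), 'max': array([298.6, -10.2,  16.5]), 'rect': array([271.4, -72.9,  10.1, 135.9,  23.1]), 'px': array([325. , 254.5])}
```

View pics/c1.png

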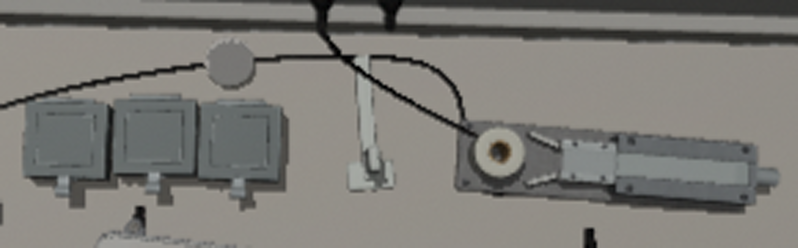

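Run:
```python
from h import *
print(togo([400,250,230],[np.pi,0,0.6])); print(togo([431,-117,160],[np.pi,0,-0.06]))
```

```text
(array([-237.7,  330.2,    0.9]), array([0.   , 0.001, 0.734]))
(array([-587. ,  446.5,   71.4]), array([1.000e-03, 1.000e-03, 1.394e+00]))
```

>>> {"api": "move_arm", "payload": {
  "plan": [
    [[-60, 80, 0, 0, 0, 0.15, 85], [-120, 165, 0, 0, 0, 0.3, 85], [-180, 248, 0, 0, 0, 0.45, 85], [-238, 330, 0, 0, 0, 0.6, 85], [-238, 330, 0, 0, 0, 0.73, 85], [-300, 350, 10, 0, 0, 0.85, 85], [-350, 365, 25, 0, 0, 1.0, 85], [-410, 385, 40, 0, 0, 1.15, 85], [-470, 405, 55, 0, 0, 1.3, 85], [-530, 427, 70, 0, 0, 1.39, 85], [-587, 446, 71, 0, 0, 1.39, 85], [-587, 446, 71, 0, 0, 1.39, 85]]
  ]
}}

```text
clock: 1.65
ee_pos: [428.4, -99.3, 162.5]
orientation: [-3.141, -0.0, -0.056]
contact_force: [0.4, 1.5, 0.6]
grip_width: 85.0
```

Run:
```python
from h import *
f=grab('wrist','w1.png');W=cloud(f);Z=W[:,:,2]
print(f['T'].round(3).tolist())
print('roll',blob(f,W,(Z>60)&(Z<75),(0,0,512,384)))
print('plate',blob(f,W,(Z>11)&(Z<21),(0,0,512,384)))
print('guide',blob(f,W,(Z>45)&(Z<60)&(W[:,:,1]<-160),(0,0,512,384)))
print(togo([431,-117,32],[np.pi,0,-.06]))
```

```text
[[0.998, -0.054, -0.016, 432.962], [-0.056, -0.959, -0.277, -28.461], [-0.001, 0.278, -0.961, 305.482], [0.0, 0.0, 0.0, 1.0]]
roll {'n': 10780, 'med': array([588.7, -55.8,  70. ]), 'min': array([ 577.9, -212. ,   60. ]), 'max': array([602.6,  44.9,  75. ]), 'rect': array([ 5.902e+02, -8.350e+01,  2.420e+01,  2.570e+02,  2.000e-01]), 'px': array([445. , 139.4])}
plate {'n': 5371, 'med': array([ 424.6, -170.6,   16.2]), 'min': array([ 380.8, -280.2,   11. ]), 'max': array([474.3, -74.4,  21. ]), 'rect': array([ 427.5, -177.2,  201.9,   84.1,   86.8]), 'px': array([255.8, 231.5])}
guide {'n': 2245, 'med': array([ 424.8, -218.8,   52.2]), 'min': array([ 399.8, -254.2,   45.1]), 'max': array([ 450.2, -189.7,   56.4]), 'rect': array([ 425.1, -222.3,   63.6,   48.1,   87.3]), 'px': array([257.4, 300.4])}
(array([  2.3,   9.2, 129.9]), array([ 0.006, -0.001, -0.004]))
```

View pics/w1.png

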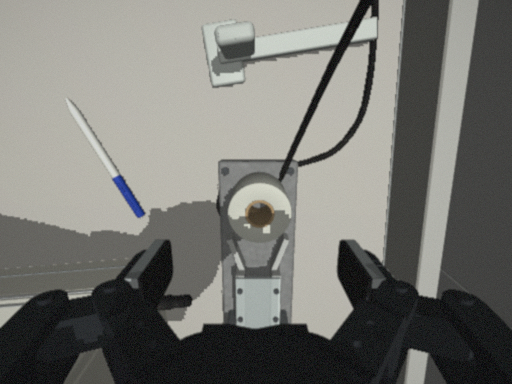

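The wrist view shows the roll at (259, 212), with the deck, lead-in and guide below it and the stick at upper right. This matches the top-camera position to within a few mm.

>>> {"api": "move_arm", "payload": {
  "plan": [
    [[0, 0, 50, 0, 0, 0, 85], [0, 0, 90, 0, 0, 0, 85], [0, 0, 127, 0, 0, 0, 85], [0, 0, 127, 0, 0, 0, 85], [0, 0, 127, 0, 0, 0, 85], [0, 0, 127, 0, 0, 0, 50], [0, 0, 127, 0, 0, 0, 45], [0, 0, 127, 0, 0, 0, 40], [0, 0, 127, 0, 0, 0, 40], [0, 0, 127, 0, 0, 0, 40], [0, 0, 127, 0, 0, 0, 40], [0, 0, 127, 0, 0, 0, 40]]
  ]
}}

```text
clock: 3.2
ee_pos: [430.2, -97.9, 38.0]
orientation: [3.14, -0.004, -0.056]
contact_force: [-1.7, 1.1, 12.2]
grip_width: 52.4
```

Run:
```python
from h import *
s=state();print(s['ee_pos'],s['grip_width'],s['contact_force'])
f=grab('top');W=cloud(f);Z=W[:,:,2]
print('stick',blob(f,W,(Z>60)&(Z<85),(280,165,310,225)))
print(togo([360,-35,100]),togo([360,-35,22]))
```

```text
[430.21339362 -97.88986402  38.01563024] 52.41027151017214 [-1.73032754  1.08368972 12.1853287 ]
stick {'n': 41, 'med': array([420.6,  30.5,  71.4]), 'min': array([405.1,  20.8,  61.3]), 'max': array([434.3,  36.4,  78.9]), 'rect': array([419.8,  28.4,  29. ,  13.1,   7.4]), 'px': array([295.5, 207.4])}
(array([-73.4, -58.8, -62.3]), array([0., 0., 0.])) (array([-73.7, -58.9,  15.7]), array([0., 0., 0.]))
```

>>> {"api": "move_arm", "payload": {
  "plan": [
    [[0, 0, 0, 0, 0, 0, 85], [0, 0, 0, 0, 0, 0, 85], [0, 0, 0, 0, 0, 0, 85], [0, 0, 0, 0, 0, 0, 85], [0, 10, 2, 0, 0, 0, 85], [0, 19, 4, 0, 0, 0, 85], [0, 19, 4, 0, 0, 0, 85], [0, 19, 4, 0, 0, 0, 50], [0, 19, 4, 0, 0, 0, 45], [0, 19, 4, 0, 0, 0, 45], [0, 19, 4, 0, 0, 0, 45], [0, 19, 4, 0, 0, 0, 45]]
  ]
}}

```text
clock: 4.75
ee_pos: [427.7, -116.3, 32.3]
orientation: [3.141, -0.001, -0.056]
contact_force: [-0.9, 0.6, 5.4]
grip_width: 56.8
```

Run:
```python
from h import *
s=state();print(s['ee_pos'],s['grip_width'],s['contact_force'])
f=grab('top');W=cloud(f);Z=W[:,:,2]
print(togo([360,-35,120]),togo([360,-35,20]))
```

```text
[ 427.74987924 -116.32678034   32.30010702] 56.76057409619995 [-0.89556454  0.57046287  5.36987139]
(array([-72.2, -77.4, -87.8]), array([0., 0., 0.])) (array([-72.2, -77.5,  12.2]), array([0., 0., 0.]))
```

>>> {"api": "move_arm", "payload": {
  "plan": [
    [[0, 0, -25, 0, 0, 0, 45], [0, 0, -50, 0, 0, 0, 45], [-25, -25, -50, 0, 0, 0, 45], [-50, -50, -50, 0, 0, 0, 45], [-72, -78, -50, 0, 0, 0, 45], [-72, -78, -50, 0, 0, 0, 45], [-72, -78, -30, 0, 0, 0, 45], [-72, -78, -5, 0, 0, 0, 45], [-72, -78, 8, 0, 0, 0, 45], [-72, -78, 14, 0, 0, 0, 45], [-72, -78, 15, 0, 0, 0, 45], [-72, -78, 15, 0, 0, 0, 45]]
  ]
}}

```text
clock: 6.3
ee_pos: [360.6, -34.7, 17.2]
orientation: [3.141, -0.001, -0.056]
contact_force: [0.8, 0.4, -0.8]
grip_width: 56.6
```

Run:
```python
from h import *
s=state();print(s['ee_pos'],s['grip_width'],s['contact_force'])
f=grab('wrist','w2.png')
```

```text
[360.63455351 -34.68763268  17.23538246] 56.575770612191846 [ 0.78217144  0.35617408 -0.78382665]
```

>>> {"api": "move_arm", "payload": {
  "plan": [
    [[0, 0, 0, 0, 0, 0, 70], [0, 0, 0, 0, 0, 0, 85], [0, 0, 0, 0, 0, 0, 85], [0, 0, -30, 0, 0, 0, 85], [0, 0, -80, 0, 0, 0, 85], [0, 0, -130, 0, 0, -0.1, 85], [10, -50, -180, 0, 0, -0.25, 85], [15, -100, -180, 0, 0, -0.4, 85], [15, -150, -180, 0, 0, -0.55, 85], [15, -200, -180, 0, 0, -0.7, 85], [15, -220, -180, 0, 0, -0.85, 85], [15, -220, -180, 0, 0, -0.85, 85]]
  ]
}}

```text
clock: 7.85
ee_pos: [387.1, 185.4, 196.8]
orientation: [3.142, 0.0, 0.796]
contact_force: [-0.2, -0.2, -0.5]
grip_width: 85.0
```

Run:
```python
from h import *
f=grab('top');W=cloud(f);Z=W[:,:,2]
print('roll',blob(f,W,(Z>30)&(Z<60),(310,205,350,250)))
print(state()['ee_pos'],togo([385,185,200],[np.pi,0,np.pi/2]))
```

```text
roll {'n': 185, 'med': array([360.7, -42. ,  48.4]), 'min': array([334.5, -62.7,  31.4]), 'max': array([389.4, -19.6,  57.1]), 'rect': array([362.1, -41.3,  54.7,  43. ,   1.1]), 'px': array([316.2, 226.8])}
[386.95755474 184.47036335 196.68890399] (array([-1. , -1.8, -3.3]), array([-0.   ,  0.001, -0.778]))
```

>>> {"api": "move_arm", "payload": {
  "plan": [
    [[0, 0, 0, 0, 0, -0.15, 60], [0, 0, 0, 0, 0, -0.3, 45], [0, 0, 0, 0, 0, -0.45, 45], [0, 0, 0, 0, 0, -0.6, 45], [0, 0, 0, 0, 0, -0.778, 45], [0, 0, 0, 0, 0, -0.778, 45], [0, 0, 0, 0, 0, -0.778, 45]]
  ]
}}

```text
clock: 8.78
ee_pos: [387.2, 183.7, 196.9]
orientation: [-3.141, 0.0, 1.568]
contact_force: [0.5, 1.0, -0.8]
grip_width: 44.8
```

Run:
```python
from h import *
f=grab('wrist','w3.png');W=cloud(f);Z=W[:,:,2]
for lo,hi in((150,210),(225,320),(330,400)):
    print('lid',blob(f,W,(Z>43)&(Z<58)&(W[:,:,0]>395)&(W[:,:,0]<500)&(W[:,:,1]>lo-20)&(W[:,:,1]<hi),(0,0,512,384)))
for yc in(184,285,388):
    print('tab',blob(f,W,(Z>45)&(Z<62)&(W[:,:,0]<389)&(W[:,:,0]>360)&(abs(W[:,:,1]-yc)<25),(0,0,512,384)))
print(state()['ee_pos'])
```

```text
lid {'n': 4796, 'med': array([436. , 174.2,  52. ]), 'min': array([395.1, 137.1,  44.5]), 'max': array([487.7, 210. ,  54.8]), 'rect': array([441.4, 173.5,  92.7,  72.8,   0. ]), 'px': array([245.7, 225.1])}
lid {'n': 4927, 'med': array([430.7, 284. ,  52.1]), 'min': array([395.3, 236.8,  43. ]), 'max': array([490.6, 320. ,  55.2]), 'rect': array([442.9, 278.4,  83.2,  95.3,  89.9]), 'px': array([343.7, 221.7])}
lid {'n': 4141, 'med': array([434.8, 368.3,  51.9]), 'min': array([395. , 339.8,  43. ]), 'max': array([484.7, 400. ,  54.9]), 'rect': array([439.9, 369.9,  89.7,  60.2,   0. ]), 'px': array([421.9, 223.4])}
tab {'n': 287, 'med': array([378.1, 185.6,  53.3]), 'min': array([370.8, 177.2,  47.7]), 'max': array([388.9, 194.9,  56.3]), 'rect': array([379.9, 186. ,  17.7,  18.2,  89.8]), 'px': array([256.1, 174. ])}
tab {'n': 266, 'med': array([380.7, 283.1,  53.3]), 'min': array([374.2, 275.1,  45.1]), 'max': array([389. , 293.4,  56.6]), 'rect': array([381.7, 284.2,  14.7,  18.1,   1.1]), 'px': array([349.5, 175.6])}
tab {'n': 399, 'med': array([376.6, 386.5,  52.3]), 'min': array([368.3, 379.2,  45.1]), 'max': array([388.8, 399. ,  56.5]), 'rect': array([378.4, 389.1,  20.5,  19.8,   0.6]), 'px': array([449. , 171.8])}
[387.26786711 183.8492406  196.87743754]
```

View pics/w3.png

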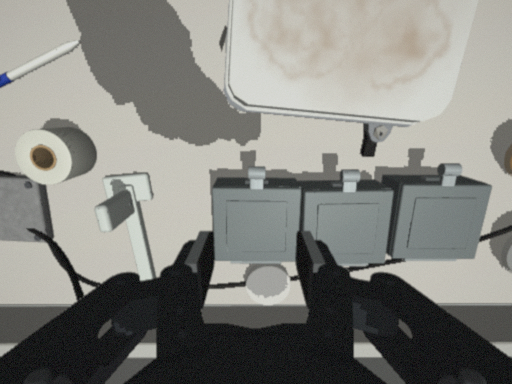

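The wrist view, with the robot side at the top, shows all three lids with tabs at (257, 174), (350, 176) and (450, 172). The roll stands at (45, 158), clear of the feeder plate. I'll open the right-hand box first.

>>> {"api": "move_arm", "payload": {
  "plan": [
    [[2, -9, 50, 0, 0, 0, 45], [2, -9, 100, 0, 0, 0, 45], [2, -9, 135, 0, 0, 0, 45], [2, -9, 150, 0, 0, 0, 45], [2, -9, 158, 0, 0, 0, 45], [2, -9, 158, 0, 0, 0, 45], [2, -9, 158, 0, 0, 0, 10], [2, -9, 158, 0, 0, 0, 10], [2, -9, 158, 0, 0, 0, 10], [2, -9, 158, 0, 0, 0, 10], [2, -9, 158, 0, 0, 0, 10]]
  ]
}}

```text
clock: 10.2
ee_pos: [379.2, 185.7, 39.9]
orientation: [3.139, 0.002, 1.571]
contact_force: [-0.6, -4.1, 5.8]
grip_width: 16.3
```

Run:
```python
from h import *
s=state();print(s['ee_pos'],s['grip_width'],s['contact_force'],s['ft_torque'])
for a in np.r_[0:1.71:.17]: print(a.round(2),np.round([106-106*np.cos(a)-3*np.sin(a),-106*np.sin(a)-3*np.cos(a)+3],0))
```

```text
[379.16547715 185.74939998  39.88968765] 16.266337528826558 [-0.5898473  -4.12349275  5.81709723] [-0.7523262   0.14390342  0.02561345]
0.0 [0. 0.]
0.17 [  1. -18.]
0.34 [  5. -35.]
0.51 [ 12. -51.]
0.68 [ 22. -66.]
0.85 [ 34. -79.]
1.02 [ 48. -89.]
1.19 [ 64. -97.]
1.36 [  81. -101.]
1.53 [  99. -103.]
1.7 [ 117. -102.]
```

>>> {"api": "move_arm", "payload": {
  "plan": [
    [[0, 2, -18, 0, 0, 0, 10], [0, 7, -35, 0, 0, 0, 10], [0, 15, -51, 0, 0, 0, 10], [0, 26, -66, 0, 0, 0, 10], [0, 38, -79, 0, 0, 0, 10], [0, 53, -89, 0, 0, 0, 10], [0, 69, -97, 0, 0, 0, 10], [0, 87, -101, 0, 0, 0, 10], [0, 105, -103, 0, 0, 0, 10], [0, 123, -102, 0, 0, 0, 10], [0, 123, -102, 0, 0, 0, 10], [0, 123, -102, 0, 0, 0, 10]]
  ]
}}

```text
clock: 11.7
ee_pos: [501.1, 184.6, 140.9]
orientation: [-3.141, 0.004, 1.57]
contact_force: [-0.8, -4.6, 0.8]
grip_width: 14.3
```

>>> {"api": "move_arm", "payload": {
  "plan": [
    [[0, 0, 0, 0, 0, 0, 45], [0, 0, 0, 0, 0, 0, 45], [0, 0, 0, 0, 0, 0, 45], [0, 0, -30, 0, 0, 0, 45], [0, -30, -60, 0, 0, 0, 45], [0, -70, -60, 0, 0, 0, 45], [0, -100, -60, 0, 0, 0, 45], [0, -100, -60, 0, 0, 0, 45], [0, -100, -60, 0, 0, 0, 45]]
  ]
}}

```text
clock: 12.82
ee_pos: [402.0, 186.7, 201.2]
orientation: [3.14, -0.001, 1.572]
contact_force: [0.5, -0.2, -0.6]
grip_width: 44.8
```

Run:
```python
from h import *
print(state()['ee_pos'])
f=grab('wrist','w4.png');W=cloud(f);Z=W[:,:,2];X=W[:,:,0];Y=W[:,:,1]
print('in',blob(f,W,(Z>22)&(Z<36)&(X>400)&(X<480)&(abs(Y-186)<40),(0,0,512,384)))
print('tab',blob(f,W,(Z>130)&(Z<170)&(abs(Y-186)<14)&(X>480),(0,0,512,384)))
print('lid',blob(f,W,(Z>60)&(Z<128)&(X>470)&(abs(Y-186)<50),(0,0,512,384)))
print('rim',blob(f,W,(Z>40)&(Z<48)&(X<488)&(X>385)&(Y<236)&(Y>130),(0,0,512,384)))
```

```text
[402.0370589  186.67611358 201.219542  ]
in {'n': 958, 'med': array([429. , 187.7,  30.2]), 'min': array([401.6, 175.7,  22. ]), 'max': array([461.1, 199.4,  34. ]), 'rect': array([431.4, 187.6,  23.4,  59.5,  89.6]), 'px': array([254.7, 198.9])}
tab {'n': 678, 'med': array([484. , 185.1, 151.6]), 'min': array([480. , 172.6, 130. ]), 'max': array([493.3, 199.9, 159.5]), 'rect': array([486.7, 186.3,  27.3,  13.3,  90. ]), 'px': array([252.5, 304.6])}
lid {'n': 3141, 'med': array([484. , 187.6,  99.7]), 'min': array([482.3, 141.8,  60. ]), 'max': array([485.4, 231.5, 128. ]), 'rect': array([483.8, 186.6,  89.7,   2.8,  89.3]), 'px': array([254.6, 272.2])}
rim {'n': 1436, 'med': array([445.3, 186.6,  44.2]), 'min': array([393.2, 137. ,  40. ]), 'max': array([485. , 233.5,  48. ]), 'rect': array([439.1, 185.3,  96.1,  91.3,  89.3]), 'px': array([253.9, 211.7])}
```

View pics/w4.png

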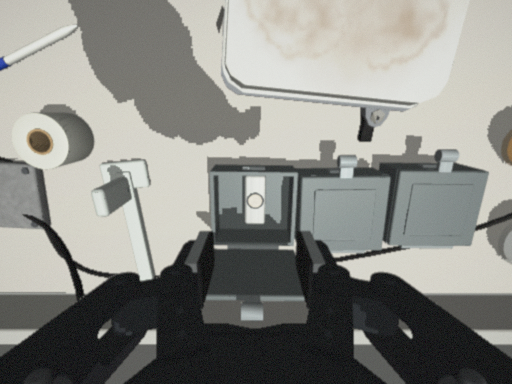

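The open box shows a carrier at (255, 199), 59.5×23.4 mm with its top at z 30, lying along x, and the lid upright.

>>> {"api": "move_arm", "payload": {
  "plan": [
    [[1, 29, 50, 0, 0, 0, 45], [1, 29, 100, 0, 0, 0, 45], [1, 29, 150, 0, 0, 0, 45], [1, 29, 180, 0, 0, 0, 45], [1, 29, 191, 0, 0, 0, 45], [1, 29, 191, 0, 0, 0, 45], [1, 29, 191, 0, 0, 0, 18], [1, 29, 191, 0, 0, 0, 16], [1, 29, 191, 0, 0, 0, 16], [1, 29, 191, 0, 0, 0, 16], [1, 29, 191, 0, 0, 0, 16]]
  ]
}}

```text
clock: 14.25
ee_pos: [432.1, 187.9, 11.5]
orientation: [3.138, -0.001, 1.572]
contact_force: [-0.7, -0.0, 6.3]
grip_width: 22.8
```

Run:
```python
from h import *
s=state();print(s['ee_pos'],s['grip_width'],s['contact_force'])
```

```text
[432.06248111 187.94722223  11.46562491] 22.78286204721954 [-0.73953631 -0.03462784  6.3459646 ]
```

>>> {"api": "move_arm", "payload": {
  "plan": [
    [[0, 0, -30, 0, 0, 0, 16], [0, 0, -70, 0, 0, 0, 16], [0, 0, -115, 0, 0, 0.1, 16], [-30, 0, -120, 0, 0, 0.25, 16], [-70, 0, -120, 0, 0, 0.4, 16], [-110, 0, -120, 0, 0, 0.55, 16], [-150, 0, -120, 0, 0, 0.7, 16], [-190, 0, -120, 0, 0, 0.85, 16], [-230, 0, -120, 0, 0, 1.0, 16], [-270, 0, -120, 0, 0, 1.15, 16], [-306, -1, -120, 0, 0, 1.3, 16], [-306, -1, -120, 0, 0, 1.45, 16]]
  ]
}}

```text
clock: 15.75
ee_pos: [430.0, -120.9, 130.4]
orientation: [3.14, -0.001, 0.113]
contact_force: [-0.0, 1.0, -0.9]
grip_width: 22.9
```

Run:
```python
from h import *
f=grab('top')
s=state();print(s['ee_pos'],s['orientation'],s['grip_width'])
print(togo([431.3,-118,25],[np.pi,0,-0.053]))
```

```text
[ 429.69768276 -119.84266946  130.23747681] [ 3.14130703e+00 -7.53639830e-04  1.11482273e-01] 22.801741894296278
(array([  1.7,  -1.7, 105.2]), array([ 0.   , -0.001,  0.164]))
```

>>> {"api": "move_arm", "payload": {
  "plan": [
    [[2, -2, 0, 0, 0, 0.16, 16], [2, -2, 40, 0, 0, 0.16, 16], [2, -2, 80, 0, 0, 0.16, 16], [2, -2, 98, 0, 0, 0.16, 16], [2, -2, 105, 0, 0, 0.16, 16], [2, -2, 107, 0, 0, 0.16, 16], [2, -2, 107, 0, 0, 0.16, 16], [2, -2, 107, 0, 0, 0.16, 45], [2, -2, 107, 0, 0, 0.16, 45], [2, -2, 107, 0, 0, 0.16, 45], [2, -2, 60, 0, 0, 0.16, 45], [2, -2, 0, 0, 0, 0.16, 45]]
  ]
}}

```text
clock: 17.3
ee_pos: [429.9, -115.7, 129.9]
orientation: [-3.14, 0.003, -0.038]
contact_force: [1.9, -1.4, -0.1]
grip_width: 45.0
```

Run:
```python
from h import *
f=grab('wrist','w5.png');W=cloud(f);Z=W[:,:,2];X=W[:,:,0];Y=W[:,:,1]
s=state();print(s['ee_pos'],s['orientation'],s['clock'])
print('car',blob(f,W,(Z>36)&(Z<47)&(X>395)&(X<470)&(Y>-175)&(Y<-70),(0,0,512,384)))
print('st',blob(f,W,(Z>60)&(Z<85)&(X>395)&(X<470)&(Y>0)&(Y<70),(0,0,512,384)))
print(togo([400,186,200],[np.pi,0,np.pi/2]))
```

```text
[ 434.62811875 -117.6411051   138.24598935] [ 3.13849917 -0.008272   -0.03771994] 17.35
car {'n': 1836, 'med': array([ 432.8, -112.2,   42.3]), 'min': array([ 420.4, -144.3,   37. ]), 'max': array([444.9, -84.3,  45.1]), 'rect': array([ 432.4, -114.3,   59.8,   23.8,   88.8]), 'px': array([257.7, 194.7])}
st {'n': 378, 'med': array([418.9,  22.4,  67.7]), 'min': array([406.2,  20.9,  60. ]), 'max': array([435.1,  24.9,  74.5]), 'rect': array([4.206e+02, 2.290e+01, 2.890e+01, 3.800e+00, 4.000e-01]), 'px': array([229.8,   3.9])}
(array([ -45.5, -301.9,  -63.1]), array([ 0.009, -0.004, -1.609]))
```

Run:
```python
from h import *
s=state();print(s['ee_pos']);print(togo([487,186,210],[np.pi,0,np.pi/2]))
```

```text
[ 434.62811875 -117.6411051   138.24598935]
(array([  41.5, -305.2,  -72.4]), array([ 0.009, -0.004, -1.609]))
```

>>> {"api": "move_arm", "payload": {
  "plan": [
    [[0, 0, -40, 0, 0, -0.15, 45], [5, -30, -75, 0, 0, -0.3, 45], [10, -70, -75, 0, 0, -0.45, 45], [15, -110, -75, 0, 0, -0.6, 45], [20, -150, -75, 0, 0, -0.75, 45], [25, -190, -75, 0, 0, -0.9, 45], [30, -230, -75, 0, 0, -1.05, 45], [35, -270, -75, 0, 0, -1.2, 45], [41, -305, -75, 0, 0, -1.35, 45], [41, -305, -75, 0, 0, -1.5, 45], [41, -305, -75, 0, 0, -1.61, 45], [41, -305, -75, 0, 0, -1.61, 45]]
  ]
}}

```text
clock: 18.85
ee_pos: [483.8, 187.0, 204.7]
orientation: [-3.141, 0.0, 1.571]
contact_force: [-0.0, -0.8, 0.3]
grip_width: 45.2
```

Run:
```python
from h import *
f=grab('top');W=cloud(f);Z=W[:,:,2]
s=state();print(s['ee_pos'],s['orientation'])
print(togo([487,186,143],[np.pi,0,np.pi/2]))
for a in np.r_[1.57:-.01:-.157]: print(a.round(2),np.round([-106*np.cos(a)+3*np.sin(a)-3,106-106*np.sin(a)-3*np.cos(a)],0))
```

```text
[483.88250516 186.88128346 204.76913102] [-3.14142558e+00 -3.79070377e-05  1.57014974e+00]
(array([-0.9,  3.1, 61.8]), array([-0.   , -0.   , -0.001]))
1.57 [-0. -0.]
1.41 [-17.   1.]
1.26 [-33.   4.]
1.1 [-49.  10.]
0.94 [-63.  19.]
0.78 [-76.  29.]
0.63 [-87.  41.]
0.47 [-96.  55.]
0.31 [-103.   70.]
0.16 [-107.   86.]
-0.0 [-109.  103.]
```

>>> {"api": "move_arm", "payload": {
  "plan": [
    [[-1, 3, 40, 0, 0, 0, 45], [-1, 3, 60, 0, 0, 0, 45], [-1, 3, 62, 0, 0, 0, 45], [-1, 3, 62, 0, 0, 0, 10], [-1, 3, 62, 0, 0, 0, 10], [-1, 3, 62, 0, 0, 0, 10], [-1, 3, 62, 0, 0, 0, 10], [-1, 3, 62, 0, 0, 0, 10]]
  ]
}}

```text
clock: 19.9
ee_pos: [487.9, 184.6, 144.3]
orientation: [3.139, 0.003, 1.571]
contact_force: [-0.9, -4.7, 2.8]
grip_width: 16.2
```

>>> {"api": "move_arm", "payload": {
  "plan": [
    [[0, -17, 1, 0, 0, 0, 10], [0, -33, 4, 0, 0, 0, 10], [0, -49, 10, 0, 0, 0, 10], [0, -63, 19, 0, 0, 0, 10], [0, -76, 29, 0, 0, 0, 10], [0, -87, 41, 0, 0, 0, 10], [0, -96, 55, 0, 0, 0, 10], [0, -103, 70, 0, 0, 0, 10], [0, -107, 86, 0, 0, 0, 10], [0, -109, 102, 0, 0, 0, 10], [0, -109, 105, 0, 0, 0, 10], [0, -109, 105, 0, 0, 0, 10]]
  ]
}}

```text
clock: 21.4
ee_pos: [374.2, 185.6, 37.6]
orientation: [-3.135, -0.0, 1.572]
contact_force: [-9.1, -0.9, 4.8]
grip_width: 16.1
```

>>> {"api": "move_arm", "payload": {
  "plan": [
    [[0, 0, 0, 0, 0, 0, 45], [0, 0, 0, 0, 0, 0, 45], [0, 0, 0, 0, 0, 0, 45], [0, 0, -40, 0, 0, 0, 45], [0, 0, -100, 0, 0, 0, 45], [40, 7, -150, 0, 0, 0, 45], [98, 7, -150, 0, 0, 0, 45], [98, 7, -150, 0, 0, 0, 45], [98, 7, -150, 0, 0, 0, 45]]
  ]
}}

```text
clock: 22.52
ee_pos: [384.4, 283.4, 187.5]
orientation: [-3.141, 0.001, 1.573]
contact_force: [0.1, -1.2, -0.8]
grip_width: 44.7
```

```bash
cat > v.py <<'E'
from h import *
import sys
f=grab('wrist');W=cloud(f);Z=W[:,:,2];X=W[:,:,0];Y=W[:,:,1]
s=state();print(s['ee_pos'],s['orientation'],s['clock'])
for yc in(186,284,388):
    print('tab',blob(f,W,(Z>40)&(Z<62)&(X<389)&(X>360)&(abs(Y-yc)<25),(0,0,512,384)))
    m=(abs(X-435)<25)&(abs(Y-yc)<25); print('lidz',np.nanmedian(Z[m]),m.sum())
E
python3 v.py
```

```text
[384.29035474 282.8057315  187.30651233] [-3.14026900e+00  1.08826089e-03  1.57146746e+00] 22.575
tab {'n': 191, 'med': array([381. , 188. ,  59.4]), 'min': array([371.6, 177.4,  52.5]), 'max': array([388.9, 195.3,  62. ]), 'rect': array([380.3, 186.3,  17.9,  17.4,  89.6]), 'px': array([158.2, 181. ])}
lidz 56.61399982797022 1924
tab {'n': 259, 'med': array([380.4, 284.1,  53.9]), 'min': array([374.2, 275.9,  47.8]), 'max': array([389. , 293.3,  56.3]), 'rect': array([3.816e+02, 2.846e+02, 1.470e+01, 1.740e+01, 3.000e-01]), 'px': array([255.5, 180.7])}
lidz 52.63447867698778 2027
tab {'n': 392, 'med': array([376.3, 387.9,  52.4]), 'min': array([367.9, 379.8,  42.4]), 'max': array([388.8, 397.9,  56.9]), 'rect': array([378.4, 388.8,  18.1,  20.9,  89.5]), 'px': array([357.3, 177.3])}
lidz 52.68553156630901 1999
```

Lid A is still about 7 mm ajar at the tab, so I'll press it shut with closed fingers.

>>> {"api": "move_arm", "payload": {
  "plan": [
    [[-50, 10, 40, 0, 0, 0, 0], [-97, 18, 80, 0, 0, 0, 0], [-97, 18, 110, 0, 0, 0, 0], [-97, 18, 118, 0, 0, 0, 0], [-97, 18, 125, 0, 0, 0, 0], [-97, 18, 129, 0, 0, 0, 0], [-97, 18, 132, 0, 0, 0, 0], [-97, 18, 135, 0, 0, 0, 0], [-97, 18, 136, 0, 0, 0, 0]]
  ]
}}

```text
clock: 23.7
ee_pos: [403.1, 187.2, 52.0]
orientation: [3.141, -0.001, 1.572]
contact_force: [-0.1, 0.4, 0.3]
grip_width: 0.0
```

>>> {"api": "move_arm", "payload": {
  "plan": [
    [[0, 0, 1, 0, 0, 0, 0], [0, 0, 2, 0, 0, 0, 0], [0, 0, 3, 0, 0, 0, 0], [0, 0, 3, 0, 0, 0, 0]]
  ]
}}

```text
clock: 24.2
ee_pos: [403.2, 187.1, 50.7]
orientation: [3.14, -0.001, 1.572]
contact_force: [-4.6, -0.8, 19.0]
grip_width: 0.2
```

>>> {"api": "move_arm", "payload": {
  "plan": [
    [[0, 0, -50, 0, 0, 0, 0], [0, -10, -100, 0, 0, 0, 20], [50, -20, -136, 0, 0, 0, 45], [97, -20, -136, 0, 0, 0, 45], [97, -20, -136, 0, 0, 0, 45], [97, -20, -136, 0, 0, 0, 45]]
  ]
}}

```text
clock: 24.95
ee_pos: [382.3, 283.1, 184.3]
orientation: [-3.141, 0.001, 1.572]
contact_force: [-0.1, 0.1, 0.2]
grip_width: 45.1
```

```bash
python3 v.py
```

```text
[382.30951733 282.72379534 184.26775527] [-3.14029160e+00  1.28767164e-03  1.57140462e+00] 25.0
tab {'n': 343, 'med': array([377.8, 187.3,  52.8]), 'min': array([370.8, 177.4,  42.7]), 'max': array([389. , 195.3,  56.1]), 'rect': array([379.9, 186.3,  17.9,  18.1,  89.5]), 'px': array([159.2, 181.1])}
lidz 52.62148448804561 1953
tab {'n': 250, 'med': array([380.3, 284.8,  53.9]), 'min': array([374.6, 275.7,  48.8]), 'max': array([389. , 293. ,  56.8]), 'rect': array([3.818e+02, 2.843e+02, 1.450e+01, 1.720e+01, 2.000e-01]), 'px': array([255.6, 183.5])}
lidz 52.6587915380712 2060
tab {'n': 387, 'med': array([376.5, 387.7,  52.3]), 'min': array([368.3, 379.9,  41.8]), 'max': array([389. , 398.1,  56.7]), 'rect': array([378.7, 388.9,  18.1,  20.7,  89.1]), 'px': array([358.5, 180.1])}
lidz 52.6757583982652 2027
```

Lid A now sits level with the others. Next is the middle box.

>>> {"api": "move_arm", "payload": {
  "plan": [
    [[1, -1, 50, 0, 0, 0, 45], [1, -1, 100, 0, 0, 0, 45], [1, -1, 130, 0, 0, 0, 45], [1, -1, 145, 0, 0, 0, 45], [1, -1, 146, 0, 0, 0, 45], [1, -1, 146, 0, 0, 0, 10], [1, -1, 146, 0, 0, 0, 10], [1, -1, 146, 0, 0, 0, 10], [1, -1, 146, 0, 0, 0, 10], [1, -1, 146, 0, 0, 0, 10]]
  ]
}}

```text
clock: 26.25
ee_pos: [382.6, 284.5, 39.8]
orientation: [3.14, 0.001, 1.572]
contact_force: [-0.2, -4.4, 6.5]
grip_width: 16.3
```

>>> {"api": "move_arm", "payload": {
  "plan": [
    [[0, 2, -18, 0, 0, 0, 10], [0, 7, -35, 0, 0, 0, 10], [0, 15, -51, 0, 0, 0, 10], [0, 26, -66, 0, 0, 0, 10], [0, 38, -79, 0, 0, 0, 10], [0, 53, -89, 0, 0, 0, 10], [0, 69, -97, 0, 0, 0, 10], [0, 87, -102, 0, 0, 0, 10], [0, 105, -103, 0, 0, 0, 10], [0, 115, -103, 0, 0, 0, 10], [0, 115, -103, 0, 0, 0, 10]]
  ]
}}

```text
clock: 27.62
ee_pos: [497.2, 285.4, 141.8]
orientation: [3.141, -0.001, 1.572]
contact_force: [0.0, 2.5, -1.2]
grip_width: 14.0
```

>>> {"api": "move_arm", "payload": {
  "plan": [
    [[0, 0, 0, 0, 0, 0, 45], [0, 0, 0, 0, 0, 0, 45], [0, 0, 0, 0, 0, 0, 45], [0, 0, -30, 0, 0, 0, 45], [0, -30, -60, 0, 0, 0, 45], [0, -70, -60, 0, 0, 0, 45], [0, -95, -60, 0, 0, 0, 45], [0, -95, -60, 0, 0, 0, 45], [0, -95, -60, 0, 0, 0, 45]]
  ]
}}

```text
clock: 28.75
ee_pos: [402.7, 284.9, 202.1]
orientation: [3.14, -0.0, 1.572]
contact_force: [0.9, -0.1, -0.0]
grip_width: 45.0
```

```bash
cat > o.py <<'E'
from h import *
import sys
yc=float(sys.argv[1])
print(state()['ee_pos'],state()['clock'])
f=grab('wrist',sys.argv[2]);W=cloud(f);Z=W[:,:,2];X=W[:,:,0];Y=W[:,:,1]
print('in',blob(f,W,(Z>22)&(Z<36)&(X>400)&(X<475)&(abs(Y-yc)<40),(0,0,512,384)))
print('floorz',np.nanmedian(Z[(abs(X-435)<25)&(abs(Y-yc)<30)]))
print('tab',blob(f,W,(Z>125)&(Z<170)&(abs(Y-yc)<14)&(X>470),(0,0,512,384)))
print('lid',blob(f,W,(Z>60)&(Z<128)&(X>460)&(abs(Y-yc)<50),(0,0,512,384)))
E
python3 o.py 284 w6.png
```

```text
[402.70486019 284.91511414 202.13666393] 28.75
in {'n': 935, 'med': array([432.1, 289.4,  30.2]), 'min': array([404.9, 277.5,  25.5]), 'max': array([462.6, 301.3,  32.8]), 'rect': array([433.8, 289.5,  23.7,  57.7,  89.7]), 'px': array([257.6, 200.6])}
floorz 28.026797004726262
tab {'n': 786, 'med': array([481.2, 284.9, 150.2]), 'min': array([475. , 270. , 125.2]), 'max': array([488.7, 298. , 159.6]), 'rect': array([481.8, 284. ,  28. ,  13.6,  89.8]), 'px': array([254. , 298.3])}
lid {'n': 2728, 'med': array([483.6, 285.8,  99.4]), 'min': array([480.6, 241.1,  60. ]), 'max': array([487.2, 329.8, 128. ]), 'rect': array([483.9, 285.4,   6.1,  88.7,   0.7]), 'px': array([254.5, 270.7])}
```

The middle box holds a carrier too, at (258, 201): 58×24 mm with its top at z 30. With two found, the third box can stay shut. I'll pick this one and use it to nudge the first carrier into the mouth.

>>> {"api": "move_arm", "payload": {
  "plan": [
    [[5, 27, 50, 0, 0, 0, 45], [5, 27, 100, 0, 0, 0, 45], [5, 27, 150, 0, 0, 0, 45], [5, 27, 180, 0, 0, 0, 45], [5, 27, 191, 0, 0, 0, 45], [5, 27, 191, 0, 0, 0, 45], [5, 27, 191, 0, 0, 0, 18], [5, 27, 191, 0, 0, 0, 16], [5, 27, 191, 0, 0, 0, 16], [5, 27, 191, 0, 0, 0, 16], [5, 27, 191, 0, 0, 0, 16]]
  ]
}}

```text
clock: 30.18
ee_pos: [430.5, 290.7, 12.7]
orientation: [3.138, -0.002, 1.572]
contact_force: [0.2, -1.8, 6.8]
grip_width: 22.5
```

Run:
```python
from h import *
s=state();print(s['ee_pos'],s['grip_width'],s['contact_force'])
f=grab('top','t2.png');W=cloud(f);Z=W[:,:,2];X=W[:,:,0];Y=W[:,:,1]
print('st',blob(f,W,(Z>60)&(Z<85)&(X>380)&(X<540)&(Y>-30)&(Y<110),(0,0,512,384)))
print('roll',blob(f,W,(Z>44)&(Z<56)&(X>300)&(X<400)&(Y>-80)&(Y<20),(0,0,512,384)))
print('car',blob(f,W,(Z>36)&(Z<48)&(X>390)&(X<470)&(Y>-170)&(Y<-70),(0,0,512,384)))
print(togo([433,-40,120],[np.pi,0,-.053]))
```

```text
[430.51050636 290.68218633  12.65142245] 22.512935634675692 [ 0.21425925 -1.79025787  6.75469296]
st {'n': 36, 'med': array([423.7,  35.8,  72.3]), 'min': array([411.1,  30.5,  66.8]), 'max': array([437. ,  41.1,  80.4]), 'rect': array([423.9,  35.7,  25.8,  10.5,   1.6]), 'px': array([293.5, 206. ])}
roll {'n': 193, 'med': array([366.5,  -4.5,  49. ]), 'min': array([340. , -30.4,  44. ]), 'max': array([394.7,  18.6,  55.3]), 'rect': array([367.5,  -5.7,  54.7,  49. ,   1. ]), 'px': array([305.3, 224.7])}
car {'n': 129, 'med': array([ 431.1, -115. ,   41.8]), 'min': array([ 420.6, -144.6,   36.3]), 'max': array([444. , -85. ,  47.7]), 'rect': array([ 432.2, -114.7,   23.2,   59.9,    1.3]), 'px': array([339.1, 205.5])}
(array([-330.5,    2.5, -107.9]), array([ 1.000e-03, -4.000e-03,  1.625e+00]))
```

The top view shows the roll was knocked to about (367, -5) and is now beside the stick's heel. It's still on the bench and clear of the feeder. Carrying carrier 2 over.

>>> {"api": "move_arm", "payload": {
  "plan": [
    [[0, 0, -40, 0, 0, 0, 16], [0, 0, -80, 0, 0, 0, 16], [0, 0, -118, 0, 0, 0, 16], [-30, 0, -120, 0, 0, 0.15, 16], [-70, 0, -120, 0, 0, 0.3, 16], [-110, 0, -120, 0, 0, 0.45, 16], [-150, 0, -120, 0, 0, 0.6, 16], [-190, 0, -120, 0, 0, 0.75, 16], [-230, 0, -120, 0, 0, 0.9, 16], [-270, 0, -120, 0, 0, 1.05, 16], [-310, 2, -120, 0, 0, 1.2, 16], [-330, 2, -120, 0, 0, 1.35, 16]]
  ]
}}

```text
clock: 31.72
ee_pos: [431.3, -41.9, 131.3]
orientation: [3.141, -0.001, 0.215]
contact_force: [0.2, -0.0, -0.7]
grip_width: 22.5
```

>>> {"api": "move_arm", "payload": {
  "plan": [
    [[0, 0, 0, 0, 0, 0.14, 16], [0, 0, 0, 0, 0, 0.27, 16], [0, 0, 0, 0, 0, 0.27, 16], [0, 0, 0, 0, 0, 0.27, 16]]
  ]
}}

```text
clock: 32.22
ee_pos: [431.1, -40.1, 131.0]
orientation: [-3.142, -0.0, -0.046]
contact_force: [0.4, 0.1, -1.6]
grip_width: 22.8
```

Run:
```python
from h import *
f=grab('wrist','w7.png');W=cloud(f);Z=W[:,:,2];X=W[:,:,0];Y=W[:,:,1]
s=state();print(s['ee_pos'],s['orientation'],s['grip_width'],s['clock'])
print('car',blob(f,W,(Z>36)&(Z<47)&(X>395)&(X<470)&(Y>-175)&(Y<-70),(0,0,512,384)))
print('held',blob(f,W,(Z>128)&(Z<165)&(abs(X-433)<35)&(abs(Y+40)<50),(0,0,512,384)))
print(togo([434,-40,26],[np.pi,0,-.053]))
```

```text
[431.20710789 -40.05553033 130.98232214] [-3.14154547e+00 -2.21169394e-04 -4.63062408e-02] 22.5559921205275 32.275
car {'n': 61, 'med': array([ 401.6, -163.5,   36.4]), 'min': array([ 396.7, -174.9,   36. ]), 'max': array([ 405.5, -154.4,   38. ]), 'rect': array([ 401.8, -164.4,    5.5,   21.5,   15.9]), 'px': array([230.4, 314.9])}
held {'n': 6820, 'med': array([431.8, -32.8, 148.7]), 'min': array([407. , -72.3, 128.1]), 'max': array([457. , -11.9, 165. ]), 'rect': array([434.5, -41.4,  47.2,  62.4,  17. ]), 'px': array([254.5, 252.9])}
(array([  2.8,  -0.2, 105. ]), array([-0.   , -0.   ,  0.007]))
```

View pics/w7.png

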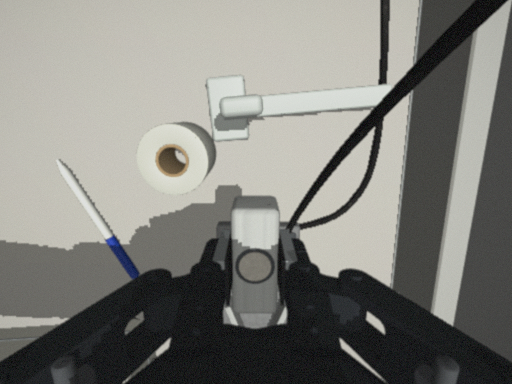

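The wrist view shows carrier 2 held straight at (255, 240), the roll at (175, 158) just off the stick's heel, and the stick pointing away at (300, 102).

>>> {"api": "move_arm", "payload": {
  "plan": [
    [[3, 0, 50, 0, 0, 0.007, 16], [3, 0, 85, 0, 0, 0.007, 16], [3, 0, 102, 0, 0, 0.007, 16], [3, 0, 105, 0, 0, 0.007, 16], [3, 10, 105, 0, 0, 0.007, 16], [3, 20, 105, 0, 0, 0.007, 16], [3, 30, 105, 0, 0, 0.007, 16], [3, 40, 105, 0, 0, 0.007, 16], [3, 50, 105, 0, 0, 0.007, 16], [3, 60, 105, 0, 0, 0.007, 16], [3, 69, 105, 0, 0, 0.007, 16], [3, 76, 105, 0, 0, 0.007, 16]]
  ]
}}

```text
clock: 33.78
ee_pos: [430.5, -116.8, 25.8]
orientation: [-3.141, 0.0, -0.055]
contact_force: [-0.4, -0.3, -0.4]
grip_width: 22.6
```

Run:
```python
from h import *
s=state();print(s['ee_pos'],s['orientation'],s['grip_width'],s['contact_force'],s['clock'])
```

```text
[ 430.50900204 -116.7764854    25.81322176] [-3.14140776e+00  4.46493883e-05 -5.52489889e-02] 22.64286412791461 [-0.39517426 -0.25659546 -0.44902056] 33.775
```

>>> {"api": "move_arm", "payload": {
  "plan": [
    [[0, 0, 1, 0, 0, 0, 16], [0, 0, 1, 0, 0, 0, 45], [0, 0, 1, 0, 0, 0, 45], [0, 0, 1, 0, 0, 0, 45], [0, 0, -40, 0, 0, 0, 45], [0, 0, -90, 0, 0, 0, 45], [0, -15, -110, 0, 0, 0, 45], [0, -15, -110, 0, 0, 0, 45], [0, -15, -110, 0, 0, 0, 45]]
  ]
}}

```text
clock: 34.9
ee_pos: [430.8, -101.2, 134.9]
orientation: [-3.141, 0.001, -0.055]
contact_force: [-0.1, -0.7, 0.1]
grip_width: 45.0
```

Run:
```python
from h import *
f=grab('wrist','w8.png');W=cloud(f);Z=W[:,:,2];X=W[:,:,0];Y=W[:,:,1]
s=state();print(s['ee_pos'],s['orientation'],s['clock'])
print('car',blob(f,W,(Z>36.5)&(Z<47)&(X>412)&(X<450)&(Y>-190)&(Y<-60),(0,0,512,384)))
print(togo([482,285,215],[np.pi,0,np.pi/2]))
```

```text
[ 430.40719007 -101.12627256  134.51500136] [-3.14104161e+00  2.23804192e-03 -5.50712364e-02] 34.95
car {'n': 2632, 'med': array([ 430.2, -135.1,   42.3]), 'min': array([ 415.8, -190. ,   36.5]), 'max': array([444.3, -88.5,  45.4]), 'rect': array([ 430.3, -139.7,  101.7,   24.2,   87.4]), 'px': array([255.8, 232.8])}
(array([  30.1, -388.4,  -80.3]), array([-2.000e-03,  1.000e-03, -1.626e+00]))
```

View pics/w8.png

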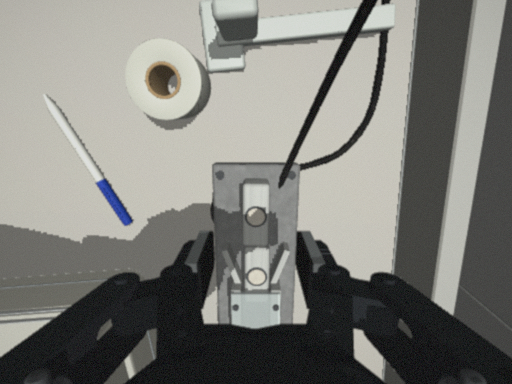

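Both carriers are in line, with the first nosing into the guide at (256, 277) and the second behind it at (256, 215). Closing lid B now.

>>> {"api": "move_arm", "payload": {
  "plan": [
    [[0, 0, -40, 0, 0, -0.15, 45], [0, -35, -80, 0, 0, -0.3, 45], [5, -80, -80, 0, 0, -0.45, 45], [10, -125, -80, 0, 0, -0.6, 45], [12, -170, -80, 0, 0, -0.75, 45], [15, -215, -80, 0, 0, -0.9, 45], [20, -260, -80, 0, 0, -1.05, 45], [25, -305, -80, 0, 0, -1.2, 45], [30, -350, -80, 0, 0, -1.35, 45], [30, -388, -80, 0, 0, -1.5, 45], [30, -388, -80, 0, 0, -1.626, 45], [30, -388, -80, 0, 0, -1.626, 45]]
  ]
}}

```text
clock: 36.45
ee_pos: [482.1, 284.3, 214.0]
orientation: [-3.139, 0.001, 1.57]
contact_force: [0.1, 1.0, 0.4]
grip_width: 45.0
```

Run:
```python
from h import *
f=grab('top');W=cloud(f)
s=state();print(s['ee_pos'],s['orientation'])
print(togo([482,285,143],[np.pi,0,np.pi/2]))
```

```text
[482.19578026 283.96935094 214.36499179] [-3.13920674e+00  1.21423352e-03  1.56862173e+00]
(array([ 1.1, -0. , 71.4]), array([-0.002,  0.001, -0.002]))
```

>>> {"api": "move_arm", "payload": {
  "plan": [
    [[1, 0, 45, 0, 0, 0, 45], [1, 0, 68, 0, 0, 0, 45], [1, 0, 71, 0, 0, 0, 45], [1, 0, 71, 0, 0, 0, 45], [1, 0, 71, 0, 0, 0, 10], [1, 0, 71, 0, 0, 0, 10], [1, 0, 71, 0, 0, 0, 10], [1, 0, 71, 0, 0, 0, 10], [1, 0, 71, 0, 0, 0, 10]]
  ]
}}

```text
clock: 37.62
ee_pos: [483.8, 285.6, 146.4]
orientation: [3.139, -0.0, 1.571]
contact_force: [0.6, -1.8, 6.4]
grip_width: 15.8
```

>>> {"api": "move_arm", "payload": {
  "plan": [
    [[0, -16, 2, 0, 0, 0, 10], [0, -33, 7, 0, 0, 0, 10], [0, -48, 14, 0, 0, 0, 10], [0, -62, 24, 0, 0, 0, 10], [0, -74, 35, 0, 0, 0, 10], [0, -84, 49, 0, 0, 0, 10], [0, -92, 64, 0, 0, 0, 10], [0, -98, 80, 0, 0, 0, 10], [0, -101, 96, 0, 0, 0, 10], [0, -101, 104, 0, 0, 0, 10], [0, -101, 105, 0, 0, 0, 10]]
  ]
}}

```text
clock: 39.0
ee_pos: [376.4, 284.3, 38.6]
orientation: [-3.132, 0.002, 1.572]
contact_force: [-10.5, -0.9, 6.9]
grip_width: 16.2
```

>>> {"api": "move_arm", "payload": {
  "plan": [
    [[0, 0, 0, 0, 0, 0, 45], [0, 0, 0, 0, 0, 0, 45], [0, 0, 0, 0, 0, 0, 45], [0, 0, -40, 0, 0, 0, 45], [0, 20, -60, 0, 0, 0, 0], [0, 20, -60, 0, 0, 0, 0], [0, 20, -60, 0, 0, 0, 0], [0, 20, -60, 0, 0, 0, 0]]
  ]
}}

```text
clock: 40.0
ee_pos: [400.1, 284.9, 98.6]
orientation: [-3.139, 0.001, 1.571]
contact_force: [-0.6, -0.4, 0.3]
grip_width: 0.3
```

>>> {"api": "move_arm", "payload": {
  "plan": [
    [[0, 0, 25, 0, 0, 0, 0], [0, 0, 36, 0, 0, 0, 0], [0, 0, 41, 0, 0, 0, 0], [0, 0, 45, 0, 0, 0, 0], [0, 0, 48, 0, 0, 0, 0], [0, 0, 49, 0, 0, 0, 0], [0, 0, 49, 0, 0, 0, 0]]
  ]
}}

```text
clock: 40.88
ee_pos: [402.0, 285.6, 51.1]
orientation: [3.141, -0.0, 1.571]
contact_force: [0.5, -0.1, 0.7]
grip_width: 0.1
```

>>> {"api": "move_arm", "payload": {
  "plan": [
    [[0, 0, -50, 0, 0, 0, 0], [0, -15, -100, 0, 0, 0, 20], [0, -15, -135, 0, 0, 0, 45], [0, -15, -135, 0, 0, 0, 45], [0, -15, -135, 0, 0, 0, 45]]
  ]
}}

```text
clock: 41.5
ee_pos: [386.6, 285.4, 185.4]
orientation: [-3.141, 0.0, 1.571]
contact_force: [-0.2, 0.6, 1.3]
grip_width: 44.5
```

```bash
python3 v.py
python3 - <<'E'
from h import *
f=grab('top');W=cloud(f);Z=W[:,:,2];X=W[:,:,0];Y=W[:,:,1]
print('st',blob(f,W,(Z>60)&(Z<85)&(X>380)&(X<540)&(Y>-30)&(Y<110),(0,0,512,384)))
print('bar',blob(f,W,(Z>7)&(Z<22)&(X>440)&(X<560)&(Y>0)&(Y<110),(0,0,512,384)))
print(togo([424,36,160],[np.pi,0,np.pi/2]))
E
```

```text
[386.05741437 285.08974914 184.73059623] [-3.13998071e+00  8.82379154e-04  1.57093705e+00] 41.55
tab {'n': 342, 'med': array([378.1, 187.3,  53. ]), 'min': array([371. , 177.3,  43.1]), 'max': array([388.5, 195.4,  56.4]), 'rect': array([3.797e+02, 1.864e+02, 1.760e+01, 1.810e+01, 1.000e-01]), 'px': array([156.6, 176.9])}
lidz 52.62978360422926 2023
tab {'n': 261, 'med': array([380.2, 284.2,  53.8]), 'min': array([374. , 276. ,  46.9]), 'max': array([388.7, 293.2,  56.3]), 'rect': array([381.3, 284.6,  17.2,  14.6,  89.6]), 'px': array([253.5, 178.9])}
lidz 52.63991615293867 2061
tab {'n': 393, 'med': array([376.2, 387.6,  52.3]), 'min': array([368.1, 379.8,  42.7]), 'max': array([388.8, 398.2,  56.7]), 'rect': array([3.785e+02, 3.890e+02, 2.060e+01, 1.850e+01, 3.000e-01]), 'px': array([356.2, 175.3])}
lidz 52.72143929582077 2046
st {'n': 37, 'med': array([424.2,  37. ,  72.5]), 'min': array([411. ,  30.2,  63.6]), 'max': array([437. ,  43. ,  77.4]), 'rect': array([424.1,  35.6,  25.9,  11.9,   8. ]), 'px': array([293.4, 205.9])}
bar {'n': 136, 'med': array([482.5,  38.9,  12.3]), 'min': array([442.1,  28.9,   7.6]), 'max': array([525.7,  47.2,  20. ]), 'rect': array([483.9,  37.8,  83.6,  17.4,   1.1]), 'px': array([291.4, 189.5])}
(array([-248.9,   38.2,   24.7]), array([-0.002,  0.001,  0.   ]))
```

>>> {"api": "move_arm", "payload": {
  "plan": [
    [[-60, 8, 0, 0, 0, 0, 45], [-120, 16, 0, 0, 0, 0, 45], [-180, 26, 10, 0, 0, 0, 45], [-230, 30, 20, 0, 0, 0, 45], [-249, 30, 25, 0, 0, 0, 45], [-249, 30, 25, 0, 0, 0, 45], [-249, 30, 25, 0, 0, 0, 45]]
  ]
}}

```text
clock: 42.48
ee_pos: [416.2, 37.1, 160.3]
orientation: [-3.14, -0.001, 1.571]
contact_force: [0.0, 1.1, -0.3]
grip_width: 44.7
```

Run:
```python
from h import *
f=grab('wrist','w9.png');W=cloud(f);Z=W[:,:,2];X=W[:,:,0];Y=W[:,:,1]
s=state();print(s['ee_pos'],s['orientation'],s['clock'])
print('st',blob(f,W,(Z>68)&(Z<82)&(X>390)&(X<460)&(Y>0)&(Y<80),(0,0,512,384)))
print('bar',blob(f,W,(Z>8)&(Z<20)&(X>440)&(X<560)&(Y>0)&(Y<80),(0,0,512,384)))
print('roll',blob(f,W,(Z>44)&(Z<60)&(X>300)&(X<405)&(Y>-80)&(Y<30),(0,0,512,384)))
print(togo([424,36,29]))
```

```text
[416.46366757  37.29955024 160.59742218] [-3.14087042e+00 -5.01141321e-04  1.57212330e+00] 42.525
st {'n': 501, 'med': array([423.6,  35.3,  73.6]), 'min': array([410. ,  28.3,  68.1]), 'max': array([439.3,  42.3,  76.3]), 'rect': array([424.6,  35.6,  29. ,  13.9,   2.3]), 'px': array([252.3, 206.2])}
bar {'n': 1141, 'med': array([505.1,  39.2,  14. ]), 'min': array([440.2,  28.4,   8.2]), 'max': array([554.4,  52.7,  16.5]), 'rect': array([497.6,  36.7, 113.3,  24.3,   4.2]), 'px': array([255.8, 256.7])}
roll {'n': 2940, 'med': array([365.1,  -3.1,  50.3]), 'min': array([338.1, -31.6,  44.2]), 'max': array([395.1,  25.5,  52.5]), 'rect': array([366.5,  -3. ,  57. ,  57. ,  88.8]), 'px': array([208.9, 135.4])}
(array([ -1.4,   7.6, 131.6]), array([0., 0., 0.]))
```

View pics/w9.png

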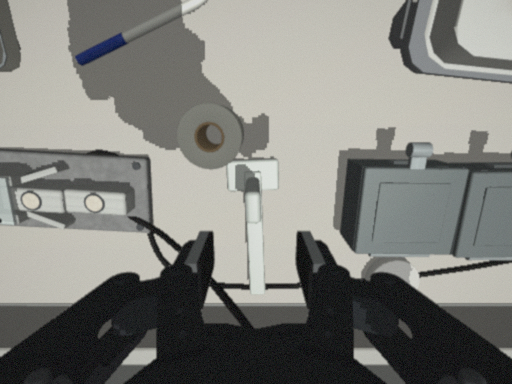

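The wrist view shows the stick handle at (252, 190), with the bar pointing down to (257, 290), and the roll at (210, 135) beside the heel. Both carriers are in line on the deck at left.

>>> {"api": "move_arm", "payload": {
  "plan": [
    [[-2, 8, 50, 0, 0, -0.04, 45], [-2, 8, 90, 0, 0, -0.04, 45], [-2, 8, 120, 0, 0, -0.04, 45], [-2, 8, 131, 0, 0, -0.04, 45], [-2, 8, 131, 0, 0, -0.04, 45], [-2, 8, 131, 0, 0, -0.04, 8], [-2, 8, 131, 0, 0, -0.04, 5], [-2, 8, 131, 0, 0, -0.04, 5], [-2, 8, 131, 0, 0, -0.04, 5], [-2, 8, 131, 0, 0, -0.04, 5], [-2, 8, 131, 0, 0, -0.04, 5]]
  ]
}}

```text
clock: 43.9
ee_pos: [426.1, 34.5, 31.1]
orientation: [3.139, -0.0, 1.611]
contact_force: [-0.7, 1.2, 6.7]
grip_width: 13.4
```

Run:
```python
from h import *
s=state();print(s['ee_pos'],s['orientation'],s['grip_width'],s['contact_force'])
a=-.053
for y in(40,55,60): print(y,togo([426.8+.0533*(y+190.5),y,130],[np.pi,0,a]))
```

```text
[426.07970235  34.54914465  31.05494182] [ 3.13877010e+00 -2.36889305e-04  1.61090683e+00] 13.403144104853522 [-0.70117284  1.1854528   6.6592831 ]
40 (array([  4.9,  13.5, -98.9]), array([ 0.002, -0.003,  1.664]))
55 (array([ 19.9,  14.9, -98.9]), array([ 0.002, -0.003,  1.664]))
60 (array([ 24.9,  15.4, -98.9]), array([ 0.002, -0.003,  1.664]))
```

>>> {"api": "move_arm", "payload": {
  "plan": [
    [[0, 0, -35, 0, 0, 0, 5], [0, 0, -70, 0, 0, 0, 5], [10, 5, -99, 0, 0, 0.15, 5], [25, 15, -99, 0, 0, 0.3, 5], [25, 15, -99, 0, 0, 0.45, 5], [25, 15, -99, 0, 0, 0.6, 5], [25, 15, -99, 0, 0, 0.75, 5], [25, 15, -99, 0, 0, 0.9, 5], [25, 15, -99, 0, 0, 1.05, 5], [25, 15, -99, 0, 0, 1.2, 5], [25, 15, -99, 0, 0, 1.35, 5], [25, 15, -99, 0, 0, 1.5, 5]]
  ]
}}

```text
clock: 45.4
ee_pos: [438.5, 60.0, 128.9]
orientation: [-3.142, 0.0, 0.106]
contact_force: [-0.6, 0.1, -0.1]
grip_width: 13.7
```

>>> {"api": "move_arm", "payload": {
  "plan": [
    [[0, 0, 0, 0, 0, 0.15, 5], [0, 0, 0, 0, 0, 0.165, 5], [0, 0, 0, 0, 0, 0.165, 5], [0, 0, 0, 0, 0, 0.165, 5]]
  ]
}}

```text
clock: 45.9
ee_pos: [438.7, 60.1, 128.9]
orientation: [-3.141, -0.0, -0.053]
contact_force: [0.5, -0.4, -1.5]
grip_width: 13.2
```

Run:
```python
from h import *
s=state();print(s['ee_pos'],s['orientation'],s['grip_width'],s['contact_force'])
f=grab('top');W=cloud(f);Z=W[:,:,2];X=W[:,:,0];Y=W[:,:,1]
print('bar',blob(f,W,(Z>100)&(Z<124)&(X>400)&(X<470)&(Y>-120)&(Y<0),(0,0,512,384)))
f=grab('wrist','w10.png');W=cloud(f);Z=W[:,:,2];X=W[:,:,0];Y=W[:,:,1]
print('barw',blob(f,W,(Z>95)&(Z<124)&(X>400)&(X<470)&(Y>-150)&(Y<40),(0,0,512,384)))
print('car',blob(f,W,(Z>36.5)&(Z<47)&(X>412)&(X<450)&(Y>-190)&(Y<-60),(0,0,512,384)))
print(togo([426.8+.0533*(250.5),60,49],[np.pi,0,-.053]))
```

```text
[438.69006358  60.07768651 128.8979364 ] [-3.14148577e+00 -4.00726955e-05 -5.29103263e-02] 13.191347490394064 [ 0.54366622 -0.44242999 -1.5249616 ]
bar None
barw {'n': 303, 'med': array([435.7,  -5.6, 111.8]), 'min': array([426.7, -11.7, 109.7]), 'max': array([444.4,  -0. , 113.3]), 'rect': array([435.6,  -5.8,  11.8,  17.4,  88.6]), 'px': array([254.5, 321. ])}
car None
(array([ 1.5,  0. , 79.9]), array([-0., -0., -0.]))
```

View pics/w10.png

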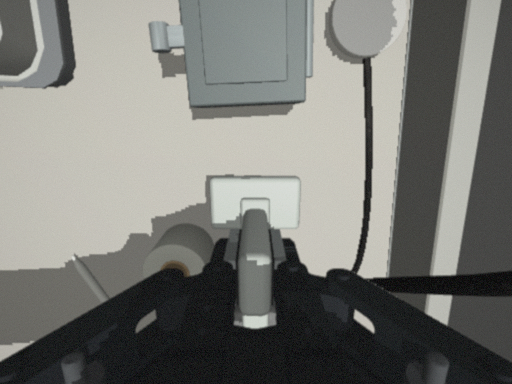

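The stick is held straight along the feed (heel at (255, 202)), and its bar is within 1 mm of the feeder's axis.

>>> {"api": "move_arm", "payload": {
  "plan": [
    [[1.5, 0, 40, 0, 0, 0, 5], [1.5, 0, 70, 0, 0, 0, 5], [1.5, 0, 80, 0, 0, 0, 5], [1.5, 0, 80.5, 0, 0, 0, 5], [1.5, 10, 80.5, 0, 0, 0, 5], [1.5, 20, 80.5, 0, 0, 0, 5], [1.5, 30, 80.5, 0, 0, 0, 5], [1.5, 40, 80.5, 0, 0, 0, 5], [1.5, 50, 80.5, 0, 0, 0, 5], [1.5, 60, 80.5, 0, 0, 0, 5], [1.5, 70, 80.5, 0, 0, 0, 5], [1.5, 70, 80.5, 0, 0, 0, 5]]
  ]
}}

```text
clock: 47.5
ee_pos: [436.3, -10.8, 48.3]
orientation: [3.141, 0.0, -0.055]
contact_force: [-1.2, 0.1, -0.7]
grip_width: 13.5
```

```bash
cat > p.py <<'E'
from h import *
s=state();print(s['ee_pos'],s['orientation'],s['grip_width'],s['contact_force'],s['clock'])
y=-137;print(togo([426.8+.0533*(y+190.5),y,48.5],[np.pi,0,-.053]))
f=grab('wrist','wp.png')
E
python3 p.py
```

```text
[436.30117286 -10.81412346  48.2709517 ] [ 3.14097496e+00  2.50522394e-04 -5.54057605e-02] 13.535499581286588 [-1.21834064  0.08539765 -0.71640803] 47.5
(array([  0.3, 126.4,  -0.2]), array([ 0.001,  0.   , -0.002]))
```

>>> {"api": "move_arm", "payload": {
  "plan": [
    [[0, 11, 0, 0, 0, 0, 5], [0, 22, 0, 0, 0, 0, 5], [0, 33, 0, 0, 0, 0, 5], [0, 44, 0, 0, 0, 0, 5], [0, 55, 0, 0, 0, 0, 5], [0, 66, 0, 0, 0, 0, 5], [0, 77, 0, 0, 0, 0, 5], [0, 88, 0, 0, 0, 0, 5], [0, 99, 0, 0, 0, 0, 5], [0, 105, 0, 0, 0, 0, 5], [0, 105, 0, 0, 0, 0, 5]]
  ]
}}

```text
clock: 48.92
ee_pos: [430.9, -115.4, 48.5]
orientation: [3.141, -0.0, -0.055]
contact_force: [0.1, -0.5, -0.1]
grip_width: 12.9
```

```bash
python3 p.py
```

```text
[ 430.92689045 -115.36983061   48.46361663] [ 3.14110084e+00 -3.26170329e-04 -5.47337925e-02] 12.873513542166956 [ 0.12978298 -0.54965595 -0.07049906] 48.925
(array([-0.1, 21.7, -0. ]), array([ 0.   , -0.   , -0.002]))
```

View pics/wp.png

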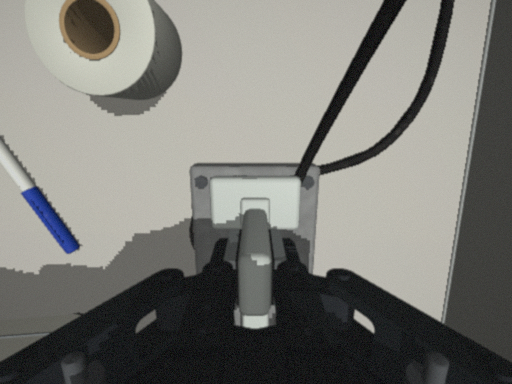

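The stick is riding straight on the deck with its heel at (255, 202) and no slip in the grip. Finishing the push.

>>> {"api": "move_arm", "payload": {
  "plan": [
    [[0, 8, 0, 0, 0, 0, 5], [0, 16, 0, 0, 0, 0, 5], [0, 22, 0, 0, 0, 0, 5], [0, 26, 0, 0, 0, 0, 5], [0, 26, 0, 0, 0, 0, 5], [0, 26, 0, 0, 0, 0, 5]]
  ]
}}

```text
clock: 49.72
ee_pos: [429.4, -140.8, 48.4]
orientation: [3.141, -0.0, -0.054]
contact_force: [-0.6, -0.5, -1.0]
grip_width: 13.4
```

Run:
```python
from h import *
s=state();print(s['ee_pos'],s['contact_force'],s['grip_width'],s['clock'])
m=np.array([426.8,-190.5]);ey=np.array([.0532,.9986]);ex=np.array([.9986,-.0532])
o=[]
for n in('top','scene'):
    f=grab(n,n+'9.png')
    Ti=np.linalg.inv(f['T']); H=[]
    # rectify plane z=42 (carrier tops): rows y' +20..-230, cols x' -45..45, 3px/mm
    P=[]
    for a,b in((-45,20),(45,20),(45,-230),(-45,-230)):
        w=np.r_[m+a*ex+b*ey,42,1];c=Ti@w;P.append([f['fx']*c[0]/c[2]+f['cx'],f['fy']*c[1]/c[2]+f['cy']])
    D=np.float32([[0,0],[0,270],[750,270],[750,0]])
    o.append(cv2.warpPerspective(f['color'][:,:,::-1].copy(),cv2.getPerspectiveTransform(np.float32(P),D),(750,270)))
cv2.imwrite('pics/ch.png',np.vstack(o))
```

```text
[ 429.36953372 -140.83261131   48.39041295] [-0.56295685 -0.50159882 -1.04190589] 13.377474005555456 49.725
```

View pics/ch.png

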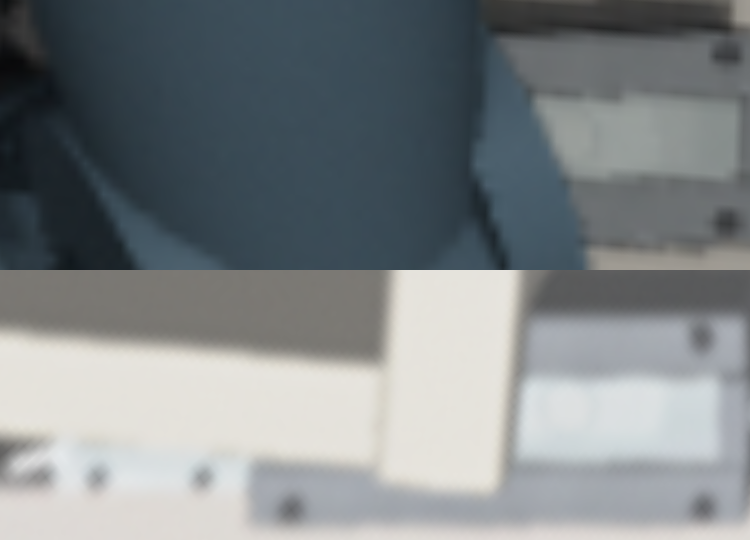

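The rectified crop is partly blocked by the arm in the top view. In the scene view carrier 1's disc shows faintly at column 570, which is y' ≈ -170, where it should be when the stick tip is at -79. Withdrawing the stick to the bench.

>>> {"api": "move_arm", "payload": {
  "plan": [
    [[0, -15, 0, 0, 0, 0, 5], [0, -35, 0, 0, 0, 0, 5], [0, -60, 0, 0, 0, 0, 5], [0, -90, 0, 0, 0, 0, 5], [0, -120, 0, 0, 0, 0, 5], [0, -150, -10, 0, 0, 0, 5], [-5, -180, -20, 0, 0, 0, 5], [-10, -210, -20, 0, 0, 0, 5], [-16, -229, -20, 0, 0, 0, 5], [-16, -229, -20, 0, 0, 0, 5], [-16, -229, -20, 0, 0, 0, 5]]
  ]
}}

```text
clock: 51.2
ee_pos: [425.6, 89.0, 68.4]
orientation: [3.141, -0.0, -0.053]
contact_force: [1.8, -0.4, -1.6]
grip_width: 13.4
```

Run:
```python
from h import *
s=state();print(s['ee_pos'],s['orientation'],s['contact_force'],s['grip_width'],s['clock'])
f=grab('wrist','w11.png');W=cloud(f);Z=W[:,:,2];X=W[:,:,0];Y=W[:,:,1]
print('heel',blob(f,W,(Z>40)&(Z<58)&(X>380)&(X<470)&(Y>80)&(Y<130),(0,0,512,384)))
```

```text
[425.5934367   88.95725531  68.35774041] [ 3.14139518e+00 -5.60175643e-05 -5.34565764e-02] [ 1.7843816  -0.35077497 -1.55716836] 13.361740452492796 51.2
heel {'n': 4291, 'med': array([427.5, 109.2,  47.6]), 'min': array([398.5,  88.2,  40.5]), 'max': array([455.5, 123.7,  57.9]), 'rect': array([427. , 106. ,  33.5,  56.3,  87.5]), 'px': array([254.7, 200. ])}
```

>>> {"api": "move_arm", "payload": {
  "plan": [
    [[0, 0, 20, 0, 0, 0, 5], [0, 0, 33, 0, 0, 0, 5], [0, 0, 36.5, 0, 0, 0, 5], [0, 0, 36.5, 0, 0, 0, 5], [0, 0, 36.5, 0, 0, 0, 25], [0, 0, 36.5, 0, 0, 0, 40], [0, 0, 36.5, 0, 0, 0, 40], [0, 0, 0, 0, 0, 0, 40], [0, 0, -50, 0, 0, 0, 40], [-30, -20, -100, 0, 0, 0, 40], [-30, -70, -130, 0, 0, 0, 40], [-30, -70, -130, 0, 0, 0, 40]]
  ]
}}

```text
clock: 52.75
ee_pos: [401.6, 163.1, 201.3]
orientation: [-3.139, -0.007, -0.049]
contact_force: [0.4, -0.4, -0.1]
grip_width: 40.0
```

Run:
```python
from h import *
s=state();print(s['ee_pos'],s['clock'])
f=grab('wrist','w12.png')
f=grab('top','t12.png');W=cloud(f);Z=W[:,:,2];X=W[:,:,0];Y=W[:,:,1]
for yc in(186,284,388): print('lidz',np.nanmedian(Z[(abs(X-435)<25)&(abs(Y-yc)<25)]))
m=np.array([426.8,-190.5]);ey=np.array([.0532,.9986]);ex=np.array([.9986,-.0532])
Ti=np.linalg.inv(f['T']);P=[]
for a,b in((-45,120),(45,120),(45,-230),(-45,-230)):
    c=Ti@np.r_[m+a*ex+b*ey,42,1];P.append([f['fx']*c[0]/c[2]+f['cx'],f['fy']*c[1]/c[2]+f['cy']])
a=cv2.warpPerspective(f['color'][:,:,::-1].copy(),cv2.getPerspectiveTransform(np.float32(P),np.float32([[0,0],[0,180],[700,180],[700,0]])),(700,180))
b=cv2.resize(f['color'][150:260,110:460,::-1],(700,220))
cv2.imwrite('pics/fin.png',np.vstack([a,b]))
for n,roi,lo,hi in [('petri',(230,160,258,184),8,25),('amber',(130,208,160,232),60,120),('clear',(115,165,155,200),90,160),('pen',(300,240,350,270),4,25),('roll',(280,200,330,245),44,58),('handle',(260,180,300,225),66,82)]:
    r=blob(f,W,(Z>lo)&(Z<hi),roi); print(n,r and (r['med'],r['rect'],r['max'][2]))
```

```text
[401.58920524 163.08925851 201.28982129] 52.75
lidz 681.9307759543698
lidz 50.98273524188937
lidz 51.22889990724718
petri (array([554.6, 204.3,  14. ]), array([556. , 205.7,  21.2,  54.9,  13.6]), np.float64(20.9))
amber (array([368.6, 505.1,  99.4]), array([368.5, 508.1,  52. ,  49.4,  43.6]), np.float64(109.2))
clear (array([490.1, 537.9, 136.9]), array([492.9, 542.1,  56.8,  59.9,  15.9]), np.float64(147.4))
pen (array([271.2, -72.4,   7.3]), array([269.8, -69.4,  18.5, 143.8,  24. ]), np.float64(15.6))
roll (array([364.2,  -4.1,  49.1]), array([364.4,  -2.9,  54.7,  55. ,   1.3]), np.float64(55.7))
handle None
```

View pics/fin.png

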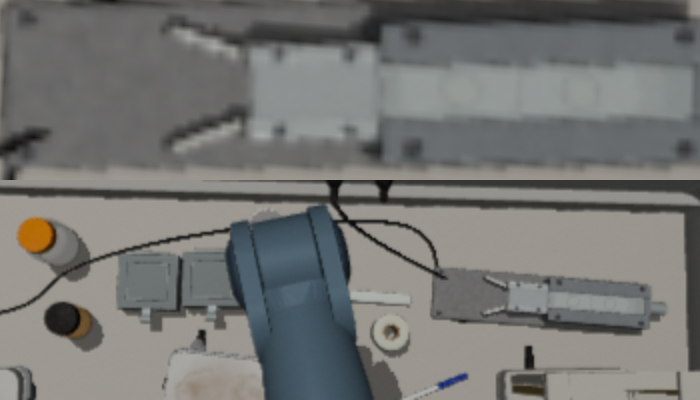

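Both discs are visible through the chamber roof at columns 465 and 580, i.e. y' ≈ -112 and -170, so both carriers are past -65. The deck and guide are empty.

View pics/w12.png

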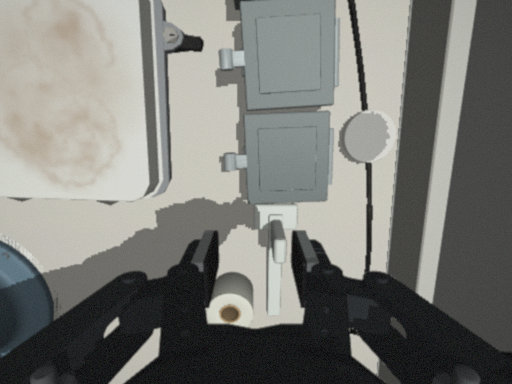

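Run:
```python
from h import *
f=grab('scene');W=cloud(f);Z=W[:,:,2];X=W[:,:,0];Y=W[:,:,1]
for yc in(186,284,388):
    print('lidz',np.nanmedian(Z[(abs(X-435)<25)&(abs(Y-yc)<25)]), ((Z>60)&(abs(X-440)<60)&(abs(Y-yc)<40)&(Z<170)).sum())
print('handle',blob(f,W,(Z>60)&(Z<82)&(X>380)&(X<460)&(Y>40)&(Y<130),(0,0,512,384)))
f=grab('wrist');W=cloud(f);Z=W[:,:,2];X=W[:,:,0];Y=W[:,:,1]
print('lidA',[np.nanmedian(Z[(abs(X-x)<8)&(abs(Y-186)<30)]) for x in(405,435,470)])
```

```text
lidz 53.815384228558855 0
lidz 52.65078523099339 0
lidz 52.71109313410045 0
handle {'n': 61, 'med': array([421.9,  85.7,  71.8]), 'min': array([416.3,  74.1,  60.5]), 'max': array([431. , 102.9,  77. ]), 'rect': array([423.6,  88.5,  28.9,  14.3,  88.6]), 'px': array([267. , 206.9])}
lidA [np.float64(281.9555803896987), np.float64(248.54391902518068), np.float64(51.866061126408795)]
```

>>> {"api": "move_arm", "payload": {
  "plan": [
    [[0, 50, -40, 0, 0, 0, 40], [0, 110, -60, 0, 0, 0, 40], [0, 170, -60, 0, 0, 0, 40], [0, 215, -60, 0, 0, 0, 40], [0, 215, -60, 0, 0, 0, 40], [0, 215, -60, 0, 0, 0, 40]]
  ]
}}

```text
clock: 53.7
ee_pos: [387.1, -54.5, 257.4]
orientation: [-3.141, 0.002, -0.056]
contact_force: [-0.5, 0.2, -0.7]
grip_width: 40.0
```

Run:
```python
from h import *
print(state()['ee_pos'])
f=grab('top');W=cloud(f);Z=W[:,:,2];X=W[:,:,0];Y=W[:,:,1]
for yc in(186,284,388):
    print('lidz',[np.nanmedian(Z[(abs(X-x)<8)&(abs(Y-yc)<30)]).round(1) for x in(405,435,470)])
print('petri',blob(f,W,(Z>8)&(Z<25),(230,160,258,184)))
print('handle',blob(f,W,(Z>60)&(Z<82)&(X>380)&(X<460)&(Y>40)&(Y<130),(0,0,512,384)))
```

```text
[387.07848498 -54.51596137 257.40741409]
lidz [np.float64(49.7), np.float64(51.1), np.float64(50.0)]
lidz [np.float64(49.5), np.float64(51.3), np.float64(50.5)]
lidz [np.float64(50.0), np.float64(51.8), np.float64(49.4)]
petri {'n': 244, 'med': array([537.6, 200.3,  14.8]), 'min': array([507.5, 173.4,   8.7]), 'max': array([565.2, 233.5,  24.7]), 'rect': array([537.4, 199.8,  59. ,  56.8,  46.1]), 'px': array([242.9, 172.3])}
handle {'n': 44, 'med': array([425.7,  91.1,  71.1]), 'min': array([419.3,  74.9,  62.2]), 'max': array([432.7, 103.7,  78.6]), 'rect': array([426.1,  89.4,  13.4,  28.9,   0.6]), 'px': array([276.2, 205.2])}
```

All the checks agree, so I'm handing in.

```bash
python3 -c "
from station import env
print(env.finish_job())"
```

```text
the job is handed in; nothing more can be done
None
```

The job is handed in at about 54 s on the robot's clock. Both carriers I found are wholly inside the shielded chamber.

**What I did**
- I moved the roll from the feed deck to the bench.
- I opened the right-hand and middle boxes one at a time and took a carrier from each. The third box stayed shut, since there are at most two.
- I lined both carriers up on the feeder, then pushed them in together with one stroke of the stick. Carrier 2, still in the gripper, had nudged carrier 1 into the mouth first.

**Last checks**
- **Carriers:** their discs show through the clear chamber roof at about 112 and 170 mm past the mouth. That puts the second carrier's rear edge at about 80 mm, past the 65 mm needed.
- **Lids:** all three read level and at the same height.
- **Stick:** it lies on the bench with its handle at about (426, 89), off the feeder. Its heel is roughly 13 mm from the right-hand box.
- **Bystanders:** the petri dish and both bottles are where they were at the start.

**What went wrong or disagreed**
- Lid A stayed about 7 mm ajar after the first close, so I pressed it shut with closed fingers. I pressed lid B as a precaution.
- The first grip on the roll was off-centre, so I redid it.
- The roll was knocked about 35 mm along the bench mid-run and nudged the stick slightly. I left it at about (364, -4), clear of the feeder.

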